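# Move four array disks to the wiping dock in bay order

## Task

The four hard disks of a scrapped storage server stand in its open steel disk tray, and the array can only be logged and wiped if they keep their bay order. Move all four into the black wiping dock, one to each bay, so that from left to right, as seen from the robot, they stand in the same order as they stood in the tray. Keep each disk upright, lower it gently to the bottom of its bay rather than dropping it, and leave the screw jar beyond them alone.

Things in the scene. Friction and masses are not known exactly. Their poses are not given: they have to be found in the camera images.
- disk_red: bare dark 3.5 inch hard disk, 102 x 26 x 147 mm (its x, y, z), 0.35 to 0.7 kg, standing upright in the steel tray, red sticker over its top end. Origin: centre of its underside, at first 20 mm above the bench; z up, y across the 26 mm thickness. 44 mm clear to the next disk. Lifts straight out: no latch or plug.
- disk_yellow: bare dark 3.5 inch hard disk, 102 x 26 x 147 mm (its x, y, z), 0.35 to 0.7 kg, standing upright in the steel tray, yellow sticker over its top end. Origin: centre of its underside, at first 20 mm above the bench; z up, y across the 26 mm thickness. 44 mm clear to the next disk. Lifts straight out: no latch or plug.
- disk_green: bare dark 3.5 inch hard disk, 102 x 26 x 147 mm (its x, y, z), 0.35 to 0.7 kg, standing upright in the steel tray, green sticker over its top end. Origin: centre of its underside, at first 20 mm above the bench; z up, y across the 26 mm thickness. 44 mm clear to the next disk. Lifts straight out: no latch or plug.
- disk_blue: bare dark 3.5 inch hard disk, 102 x 26 x 147 mm (its x, y, z), 0.35 to 0.7 kg, standing upright in the steel tray, blue sticker over its top end. Origin: centre of its underside, at first 20 mm above the bench; z up, y across the 26 mm thickness. 44 mm clear to the next disk. Lifts straight out: no latch or plug.
- bay_red: fixed white bay sleeve in the tray, 160 x 62 x 50 mm, red dots on its ends; holds the red disk at the start. Origin: centre of its underside, 12 mm above the bench; slot floor 8 mm above the origin. The sleeves stand in a straight row along their y (+y = left seen from the robot), 70 mm apart, in any order. The tray's steel end walls are 70 mm high.
- bay_yellow: fixed white bay sleeve in the tray, 160 x 62 x 50 mm, yellow dots on its ends; holds the yellow disk at the start. Origin: centre of its underside, 12 mm above the bench; slot floor 8 mm above the origin. The sleeves stand in a straight row along their y (+y = left seen from the robot), 70 mm apart, in any order. The tray's steel end walls are 70 mm high.
- bay_green: fixed white bay sleeve in the tray, 160 x 62 x 50 mm, green dots on its ends; holds the green disk at the start. Origin: centre of its underside, 12 mm above the bench; slot floor 8 mm above the origin. The sleeves stand in a straight row along their y (+y = left seen from the robot), 70 mm apart, in any order. The tray's steel end walls are 70 mm high.
- bay_blue: fixed white bay sleeve in the tray, 160 x 62 x 50 mm, blue dots on its ends; holds the blue disk at the start. Origin: centre of its underside, 12 mm above the bench; slot floor 8 mm above the origin. The sleeves stand in a straight row along their y (+y = left seen from the robot), 70 mm apart, in any order. The tray's steel end walls are 70 mm high.
- dock: fixed black dock, 170 x 310 x 65 mm (x, y, z), left or right of the tray. Origin: centre of its underside, on the bench; +y = left seen from the robot. Four slots centred at x = 0, y = +105, +35, -35, -105 mm, each 110 (x) by 32 mm (y), mouth at z = 65 mm with 9 mm chamfer, flat floor at z = 20 mm where a disk simply stands.
- screwjar: clear screw jar with a grey lid, 60 mm across, 70 mm tall, on the bench beyond tray and dock; not needed. Origin: centre of its underside.

How it is judged (in metres and radians):
At the end, for the whole second after the job is handed in: All four disks at rest in the dock, upright (11 degrees), one per bay: underside within 6 mm of the bay floor and 10 mm of the bay centre in x and y. Left to right they stand in the order of their sleeves in the tray (x of disk_red in the frame of dock between -0.01 and 0.01 m and z of disk_red in the frame of dock between 0.014 and 0.026 m and angle between each of disk_red, disk_yellow, disk_green, disk_blue's own z axis and vertical below 0.2 rad and (y of disk_red in the frame of dock between 0.095 and 0.115 m or y of disk_red in the frame of dock between 0.025 and 0.045 m or y of disk_red in the frame of dock between -0.045 and -0.025 m or y of disk_red in the frame of dock between -0.115 and -0.095 m) and linear speed of each of disk_red, disk_yellow, disk_green, disk_blue below 0.02 m/s and angular speed of each of disk_red, disk_yellow, disk_green, disk_blue below 0.15 rad/s and x of disk_yellow in the frame of dock between -0.01 and 0.01 m and z of disk_yellow in the frame of dock between 0.014 and 0.026 m and (y of disk_yellow in the frame of dock between 0.095 and 0.115 m or y of disk_yellow in the frame of dock between 0.025 and 0.045 m or y of disk_yellow in the frame of dock between -0.045 and -0.025 m or y of disk_yellow in the frame of dock between -0.115 and -0.095 m) and x of disk_green in the frame of dock between -0.01 and 0.01 m and z of disk_green in the frame of dock between 0.014 and 0.026 m and (y of disk_green in the frame of dock between 0.095 and 0.115 m or y of disk_green in the frame of dock between 0.025 and 0.045 m or y of disk_green in the frame of dock between -0.045 and -0.025 m or y of disk_green in the frame of dock between -0.115 and -0.095 m) and x of disk_blue in the frame of dock between -0.01 and 0.01 m and z of disk_blue in the frame of dock between 0.014 and 0.026 m and (y of disk_blue in the frame of dock between 0.095 and 0.115 m or y of disk_blue in the frame of dock between 0.025 and 0.045 m or y of disk_blue in the frame of dock between -0.045 and -0.025 m or y of disk_blue in the frame of dock between -0.115 and -0.095 m) and ((y of bay_yellow in the frame of bay_red above 0 m and ((y of disk_yellow in the frame of dock above 0.07 m and y of disk_red in the frame of dock below 0.07 m) or (y of disk_yellow in the frame of dock above 0 m and y of disk_red in the frame of dock below 0 m) or (y of disk_yellow in the frame of dock above -0.07 m and y of disk_red in the frame of dock below -0.07 m))) or (y of bay_yellow in the frame of bay_red below 0 m and ((y of disk_red in the frame of dock above 0.07 m and y of disk_yellow in the frame of dock below 0.07 m) or (y of disk_red in the frame of dock above 0 m and y of disk_yellow in the frame of dock below 0 m) or (y of disk_red in the frame of dock above -0.07 m and y of disk_yellow in the frame of dock below -0.07 m)))) and ((y of bay_green in the frame of bay_red above 0 m and ((y of disk_green in the frame of dock above 0.07 m and y of disk_red in the frame of dock below 0.07 m) or (y of disk_green in the frame of dock above 0 m and y of disk_red in the frame of dock below 0 m) or (y of disk_green in the frame of dock above -0.07 m and y of disk_red in the frame of dock below -0.07 m))) or (y of bay_green in the frame of bay_red below 0 m and ((y of disk_red in the frame of dock above 0.07 m and y of disk_green in the frame of dock below 0.07 m) or (y of disk_red in the frame of dock above 0 m and y of disk_green in the frame of dock below 0 m) or (y of disk_red in the frame of dock above -0.07 m and y of disk_green in the frame of dock below -0.07 m)))) and ((y of bay_green in the frame of bay_yellow above 0 m and ((y of disk_green in the frame of dock above 0.07 m and y of disk_yellow in the frame of dock below 0.07 m) or (y of disk_green in the frame of dock above 0 m and y of disk_yellow in the frame of dock below 0 m) or (y of disk_green in the frame of dock above -0.07 m and y of disk_yellow in the frame of dock below -0.07 m))) or (y of bay_green in the frame of bay_yellow below 0 m and ((y of disk_yellow in the frame of dock above 0.07 m and y of disk_green in the frame of dock below 0.07 m) or (y of disk_yellow in the frame of dock above 0 m and y of disk_green in the frame of dock below 0 m) or (y of disk_yellow in the frame of dock above -0.07 m and y of disk_green in the frame of dock below -0.07 m)))) and ((y of bay_blue in the frame of bay_red above 0 m and ((y of disk_blue in the frame of dock above 0.07 m and y of disk_red in the frame of dock below 0.07 m) or (y of disk_blue in the frame of dock above 0 m and y of disk_red in the frame of dock below 0 m) or (y of disk_blue in the frame of dock above -0.07 m and y of disk_red in the frame of dock below -0.07 m))) or (y of bay_blue in the frame of bay_red below 0 m and ((y of disk_red in the frame of dock above 0.07 m and y of disk_blue in the frame of dock below 0.07 m) or (y of disk_red in the frame of dock above 0 m and y of disk_blue in the frame of dock below 0 m) or (y of disk_red in the frame of dock above -0.07 m and y of disk_blue in the frame of dock below -0.07 m)))) and ((y of bay_blue in the frame of bay_yellow above 0 m and ((y of disk_blue in the frame of dock above 0.07 m and y of disk_yellow in the frame of dock below 0.07 m) or (y of disk_blue in the frame of dock above 0 m and y of disk_yellow in the frame of dock below 0 m) or (y of disk_blue in the frame of dock above -0.07 m and y of disk_yellow in the frame of dock below -0.07 m))) or (y of bay_blue in the frame of bay_yellow below 0 m and ((y of disk_yellow in the frame of dock above 0.07 m and y of disk_blue in the frame of dock below 0.07 m) or (y of disk_yellow in the frame of dock above 0 m and y of disk_blue in the frame of dock below 0 m) or (y of disk_yellow in the frame of dock above -0.07 m and y of disk_blue in the frame of dock below -0.07 m)))) and ((y of bay_blue in the frame of bay_green above 0 m and ((y of disk_blue in the frame of dock above 0.07 m and y of disk_green in the frame of dock below 0.07 m) or (y of disk_blue in the frame of dock above 0 m and y of disk_green in the frame of dock below 0 m) or (y of disk_blue in the frame of dock above -0.07 m and y of disk_green in the frame of dock below -0.07 m))) or (y of bay_blue in the frame of bay_green below 0 m and ((y of disk_green in the frame of dock above 0.07 m and y of disk_blue in the frame of dock below 0.07 m) or (y of disk_green in the frame of dock above 0 m and y of disk_blue in the frame of dock below 0 m) or (y of disk_green in the frame of dock above -0.07 m and y of disk_blue in the frame of dock below -0.07 m))))); the robot touches nothing.
It fails at once if a disk is dropped or thrown (faster than 0.6 m/s while not between the fingers) ((linear speed of disk_red above 0.6 m/s and contact force between the fingers and disk_red below 0.3 N) or (linear speed of disk_yellow above 0.6 m/s and contact force between the fingers and disk_yellow below 0.3 N) or (linear speed of disk_green above 0.6 m/s and contact force between the fingers and disk_green below 0.3 N) or (linear speed of disk_blue above 0.6 m/s and contact force between the fingers and disk_blue below 0.3 N)).
It fails at once if a disk is tipped over (more than 35 degrees from upright) (angle between any of disk_red, disk_yellow, disk_green, disk_blue's own z axis and vertical above 0.61 rad).
It fails at once if the screw jar is knocked (moved more than 30 mm) (distance of screwjar from where it was at the start of the episode above 0.03 m).
It also fails if it takes over 122 s, if anything falls off the work surface, if the arm or the gripper's body presses on something with over 40 N, if the wrist force passes 120 N, or if a joint passes its speed limit or range.

## Robot

A 6-joint arm with a two-finger parallel gripper is mounted at the origin on the work surface. World frame = base frame: x ahead of the robot, y to its left, z up, the work surface at z = 0. Lengths are in m, angles in degrees, forces in N, time in s.
With the tool pointing down it reaches from about 0.375 to 0.9 m from the base axis. Payload 3.1 kg.
Tool frame: the origin (TCP) lies on the centre line of the jaws, within the pads' length; the fingertips stand 19 mm ahead of it and the grasp point (between the pads) is the TCP; z points along the fingers, y is the direction in which the jaws open and shut (so a half turn about z gives the same grasp; the last joint's range is limited). The gripper opens to 87 mm and grips with 3 to 60 N. Pads are 19 mm wide; open, the fingers measure 117 mm over their backs; the gripper's body (75 mm by 190 mm) begins 51 mm behind the grasp point.
Start: joints at [-74.57, 30.224, 82.088, -0, 67.689, -10.227], TCP at [0.271, -0.563, 0.242] pointing down, gripper open.
Joint ranges: [-176.69, 176.69], [-43.24, 126.21], [12.49, 139.97], [-82, 262], [0, 151.66], [-163.58, 163.58]. Speed limits (degrees/s): [159.86, 159.86, 180, 180, 180, 180].

## Interface

Orientations are given as a 3x3 rotation matrix whose columns are the frame's x, y, z axes.
In Python, from rig import bot gives the robot as it stands.
- The arm moves only by the tool carry_out, never from a script. Its argument "targets" is a list of rows, each a list of 6 numbers: the shift along the tool's x, y, z each as a share of 200 mm, from -1 to 1, then the turn, a rotation vector about the tool's x, y, z each as a share of pi/2 rad, from -1 to 1. In form: [[dx, dy, dz, ax, ay, az], ...]. A call has 1 to 20 rows; each row is the pose to reach, as a shift and turn from the pose measured when the call began, along the tool's axes at that moment; what a row does not reach only later rows make up. A row lasts 1/8 s, in which the tool goes at most 62.5 mm and 10.7 degrees, less where a joint would pass 70% of its speed; a pose out of reach is approached as far as the arm can. A call with a number of a shift or a turn outside -1 to 1 is refused whole. A call with a gripper value outside its range is refused whole. "jaw" is the gripper's target within -1 to 1 (fully open at 1, half-way at 0, shut at -1), set as the call begins (left out, the last holds). The fingers move at their own pace and stop on an object; the grip force is fixed at half the most. Time passes only in rows, so rows that repeat a pose let the fingers close. It gives the time, the measured TCP pose, the force and the opening at its end, in the units of the state.
- bot.read_state(): the state, without advancing time (a new reading comes with each control period).
- bot.capture(name): name is "scene" or "side" or "wrist"; returns the picture (480x640x3 uint8, blue, green, red); there is no depth.
- bot.camera_info(name): a dict with "camera_matrix" (3x3 intrinsics, pixels), "view" (4x4, takes a point from world to camera coordinates); the wrist camera has in their place "mount" (4x4, takes a point from camera to tool coordinates, whose origin is the TCP and whose axes are the flange's). Camera axes: x right, y down, z forward; pixel columns grow to the right and rows downward; lengths in m; the calibration is good to about 2 mm. A picture is of the moment at which its call begins: read the wrist's pose just before it. camera_info takes no time and is no camera call.
- bot.hand_in(): hands the job in, once; it reports no verdict.
The state is a dict: "time_s": time; "joint_positions": joint angles; "qvel": joint speeds; "tau": joint torques, N m; "position": TCP position; "tcp_rot": TCP orientation; "force": force on the tool from outside, world axes, zero at the start; "moment": the same for the moment, N m; "opening": opening from 0.0 (shut) to 1.0 (fully open).
Only numpy, scipy, OpenCV 4.12 (cv2) and the standard library are available. Lean on these libraries where they do the work, as an engineer would, in place of code of your own. Each camera call takes 0.05 s, during which the arm holds its last target.

## Working session

There is one attempt and no reset: what is moved stays moved. The work goes in short steps, Python scripts to look and compute and a tool call to move; the robot and the scene stay as the last step left them, time stands still between calls to the robot, and variables do not carry over. Pictures are saved under pics/ and viewed, and the job is handed in when it is done.

Besides the shell and the picture viewer there is one more tool, called after "Request:" by a JSON object that holds its "op" and its "data". carry_out: Moves the arm, as the interface text tells. Shift numbers are shares of 200 mm and turn numbers shares of pi/2 rad, none past 1 either way. Its arguments: {"type":"object","properties":{"targets":{"type":"array"},"jaw":{"type":"number"}},"required":["targets"]}

```bash
mkdir -p pics; ls
python3 - <<'E'
from rig import bot
import cv2
s=bot.read_state();print(s)
for n in ["scene","side","wrist"]:
    i=bot.camera_info(n);print(n,{k:(v.tolist() if hasattr(v,'tolist') else v) for k,v in i.items()})
    cv2.imwrite(f"pics/{n}0.png",bot.capture(n))
E
```

```text
pics
{'time_s': 0.0, 'joint_positions': array([-7.45697998e+01,  3.02795760e+01,  8.21572775e+01, -1.64975347e-03,
        6.76887934e+01, -1.02273002e+01]), 'qvel': array([ 0.09150068,  0.03808599,  0.06153793,  0.02023902, -0.07402503,
       -0.04687343]), 'tau': array([ 2.09581672e-04, -4.40043962e+01, -1.76595336e+01,  6.32259599e-02,
        5.82860189e-02, -1.76522444e-04]), 'position': array([ 0.27044923, -0.56267838,  0.2405601 ]), 'tcp_rot': array([[ 9.01393808e-01,  4.32999805e-01, -6.09143469e-04],
       [ 4.33000081e-01, -9.01391419e-01,  2.10681844e-03],
       [ 3.63175276e-04, -2.16283227e-03, -9.99997595e-01]]), 'force': array([ 0.57201003,  0.08112567, -0.21201679]), 'moment': array([-0.0065398 ,  0.01142752,  0.02757447]), 'opening': 0.9936386925734161}
scene {'camera_matrix': [[610.2993068117954, 0.0, 316.22780310159027], [0.0, 610.2993068117954, 243.65530473635908], [0.0, 0.0, 1.0]], 'view': [[0.6443251064089522, 0.7646319389170961, 0.013533485839725091, -0.37385728701794824], [0.6433558481857931, -0.5323934782065662, -0.5501367438812402, -0.35969201784681826], 
[... 270 characters left out ...]
33, -0.3234666707059496, -0.01536898205284908, 0.5402768286546542], [-0.2379356245100512, 0.7265692764613585, -0.6445802704795034, 0.18119616593789406], [0.2196668642648316, -0.6061900687448011, -0.7643821487313984, 0.9482016043373418], [0.0, 0.0, 0.0, 1.0]]}
wrist {'camera_matrix': [[376.8166457621846, 0.0, 321.5635612161225], [0.0, 376.8166457621846, 235.75286063035307], [0.0, 0.0, 1.0]], 'mount': [[-0.0003042220990640118, -0.9694041336750221, -0.24547002477429491, 0.06714634873400747], [0.9999999281471144, -0.0003504331094477658, 0.00014457662479551447, 7.576534542874658e-05], [-0.00022617400176733904, -0.24546996315316116, 0.9694041706300348, -0.14252005501832987], [0.0, 0.0, 0.0, 1.0]]}
```

View pics/scene0.png

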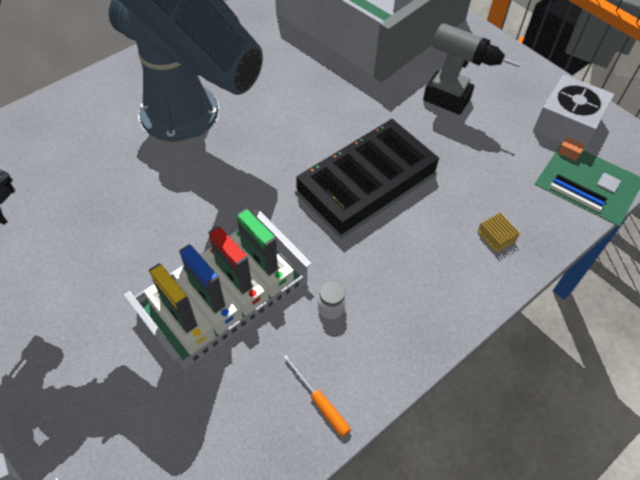

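View pics/side0.png

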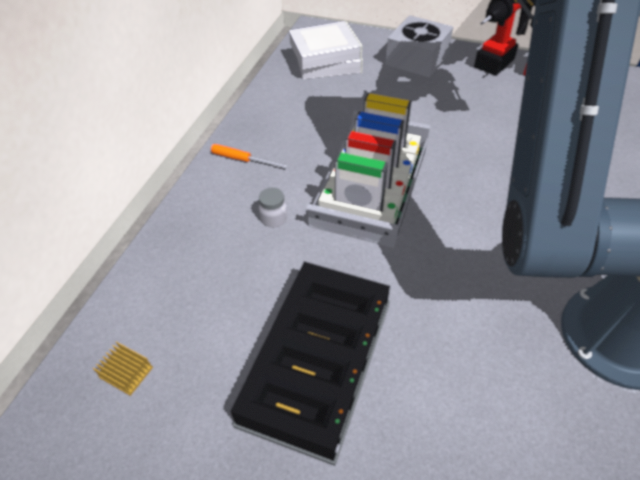

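View pics/wrist0.png

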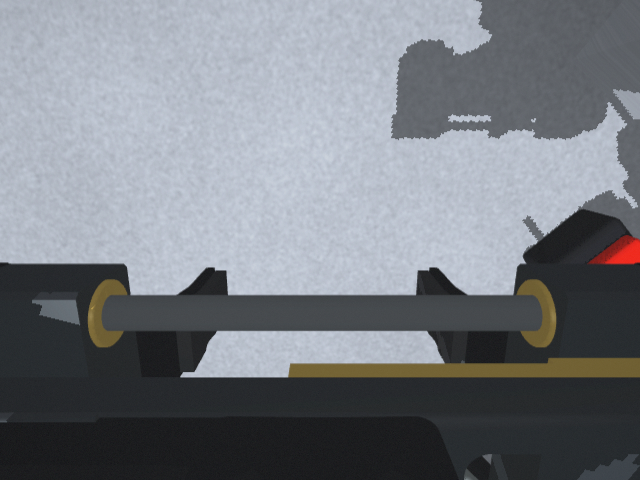

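Run:
```python
import cv2
a=cv2.imread('pics/scene0.png');b=cv2.imread('pics/side0.png')
def c(im,x,y,w,h,n): cv2.imwrite('pics/'+n,cv2.resize(im[y:y+h,x:x+w],None,fx=4,fy=4,interpolation=cv2.INTER_CUBIC))
c(a,120,205,200,150,'c1.png');c(a,290,115,160,120,'c2.png');c(b,300,85,140,150,'c3.png');c(b,225,255,180,150,'c4.png')
```

```text
(no output)
```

View pics/c1.png

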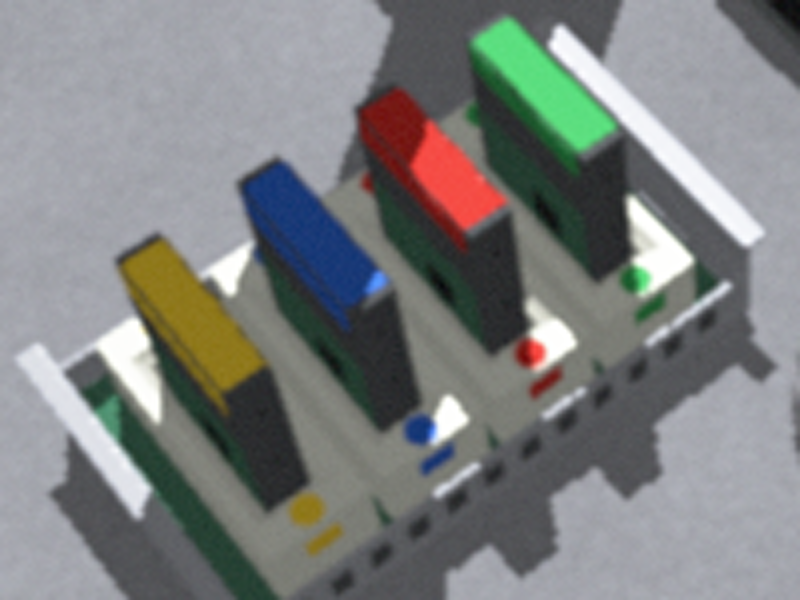

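View pics/c2.png

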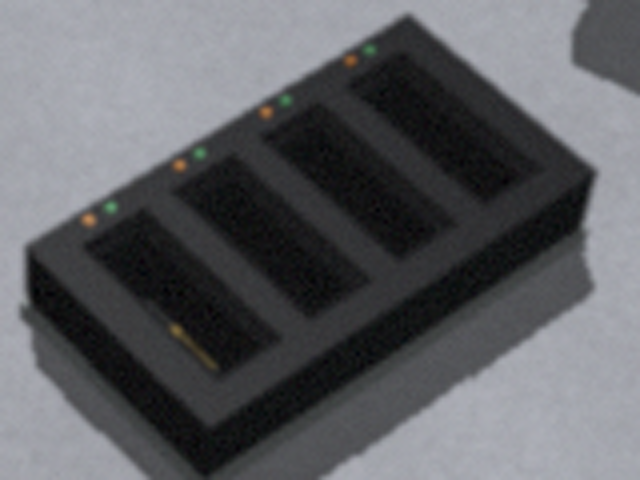

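View pics/c3.png

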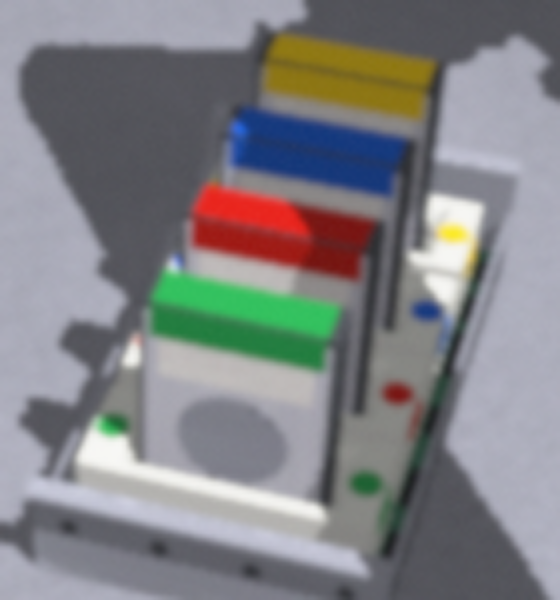

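View pics/c4.png

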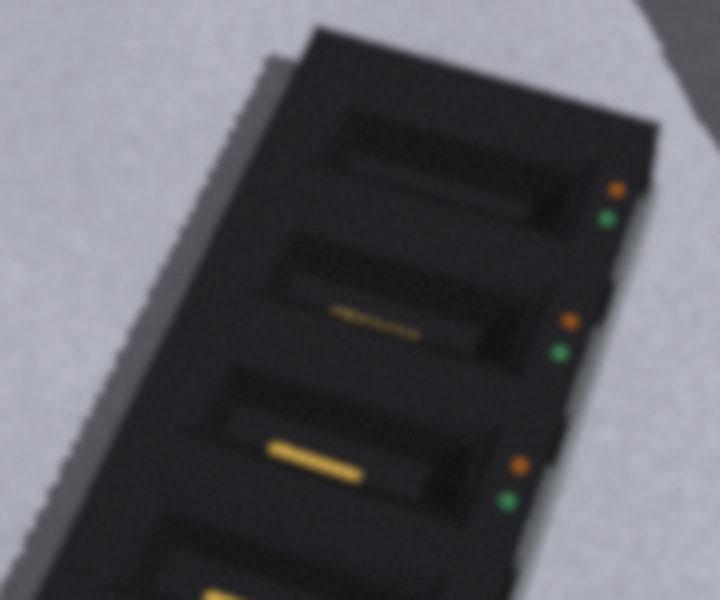

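```bash
cat > h.py <<'E'
import numpy as np,cv2
from rig import bot
from scipy.optimize import least_squares
from scipy.spatial.transform import Rotation as R
def proj(n,P):
    i=bot.camera_info(n);V=np.array(i['view']);K=np.array(i['camera_matrix'])
    c=np.asarray(P)@V[:3,:3].T+V[:3,3];u=c@K.T;return u[:,:2]/u[:,2:]
def pose(p,L):
    L=np.asarray(L,float);c,s=np.cos(p[2]),np.sin(p[2])
    return np.c_[p[0]+c*L[:,0]-s*L[:,1],p[1]+s*L[:,0]+c*L[:,1],L[:,2]]
E
python3 - <<'E'
from h import *
c2=np.array([[28,248],[408,13],[597,172],[208,430]])/4+[290,115]
L=[[-.085,-.155,.065],[-.085,.155,.065],[.085,.155,.065],[.085,-.155,.065]]
sd=np.array([[318,25],[660,125]])/4+[225,255]
LS=[[.085,-.155,.065],[-.085,-.155,.065]]
f=lambda p:np.r_[(proj('scene',pose(p,L))-c2).ravel(),(proj('side',pose(p,LS))-sd).ravel()]
r=least_squares(f,[.5,.2,0]);print('dock',r.x,np.degrees(r.x[2]),r.fun.round(1))
c1={'g':[[470,38],[510,15],[628,135],[580,165]],'y':[[118,262],[160,235],[272,365],[228,395]],
'b':[[238,182],[280,155],[395,285],[350,315]],'r':[[358,108],[400,85],[512,208],[465,240]]}
ys={'g':.105,'r':.035,'b':-.035,'y':-.105}
U=[];D=[]
for k in c1:
    U+=list(np.array(c1[k])/4+[120,205])
    D+=[[-.051,ys[k]-.013,.167],[-.051,ys[k]+.013,.167],[.051,ys[k]+.013,.167],[.051,ys[k]-.013,.167]]
U=np.array(U)
S=np.array([[162,268],[345,310],[335,370]]);
# side: green top: far-right corners
s3=np.array([[262,25],[440,62],[342,312]])/4+[300,85]
LS=[[.051,-.118,.167],[-.051,-.118,.167],[-.051,.118-0.026,.167]]
f=lambda p:np.r_[(proj('scene',pose(p,D))-U).ravel()]
r=least_squares(f,[.5,-.2,0]);print('tray',r.x,np.degrees(r.x[2]),r.fun.round(1))
print((proj('side',pose(r.x,[[a,ys[k]+b,.167] for k in 'grby' for a in(-.051,.051) for b in (-.013,.013)]))-[300,85])*4)
E
```

```text
dock [ 0.50923633  0.2223886  -0.0345474 ] -1.9794200056663458 [-1.5 -2.2  0.6 -0.7  0.2 -0.4 -1.  -1.5 -1.7 -1.3 -1.  -0.8]
tray [ 0.54028711 -0.23333933 -0.01031433] -0.5909676724003363 [-0.7 -0.6 -0.4 -1.2  0.1  0.6  1.7 -0.1 -1.4 -1.4 -0.3 -1.9  0.4  1.5
 -0.4  1.8 -0.6 -0.6  0.  -0.7  0.5  1.2  0.4  1.1 -1.  -0.4 -0.9 -1.3
  0.8  1.   1.7  0.1]
[[337.28152166 304.80240559]
 [323.09311939 339.31636058]
 [139.07555219 261.24773098]
 [122.15914879 294.31287772]
 [373.3836883  216.98218936]
 [360.31685514 248.76787482]
 [182.17248138 177.00959513]
 [166.56509884 207.51610303]
 [406.70639506 135.92313985]
 [394.63321342 165.29172133]
 [222.01962357  99.12355916]
 [207.57499472 127.35732499]
 [437.55872463  60.87339891]
 [426.37001506  88.09046051]
 [258.97120568  26.89724392]
 [245.56407036  53.10310377]]
```

```bash
cat >> h.py <<'E'
def goal(x,y,z,yaw):
    s=bot.read_state();p=np.array(s['position']);Rt=np.array(s['tcp_rot'])
    c,sn=np.cos(yaw),np.sin(yaw)
    G=np.array([[c,sn,0],[sn,-c,0],[0,0,-1.]])
    d=Rt.T@(np.array([x,y,z])-p)/.2
    w=R.from_matrix(Rt.T@G).as_rotvec()/(np.pi/2)
    print('t',s['time_s'],'pos',p.round(4),'F',s['force'].round(1),'op',round(s['opening'],3),'dist',np.linalg.norm(d)*.2)
    print('row',np.r_[d,w].round(4).tolist())
E
python3 -c "
from h import *
goal(.46,-.23,.40,-.0103)"
```

```text
t 0.15 pos [ 0.2705 -0.5629  0.2408] F [1.5 0.1 0.2] op 1.001 dist 0.4147807809180979
row [1.5749, -1.0912, -0.7937, -0.0011, 0.0001, 0.2916]
```

Request:
{"op": "carry_out", "data": {"targets": [[0.2,-0.1,-0.6,0,0,0.1],[0.79,-0.55,-0.79,0,0,0.29],[0.79,-0.55,-0.79,0,0,0.29],[0.79,-0.55,-0.79,0,0,0.29],[0.79,-0.55,-0.79,0,0,0.29],[0.79,-0.55,-0.79,0,0,0.29],[0.79,-0.55,-0.79,0,0,0.29]], "jaw": 0.4}}

```text
time_s: 1.02
position: [0.3645, -0.3963, 0.3976]
tcp_rot: [[1.0, -0.009, -0.002], [-0.009, -1.0, 0.003], [-0.002, -0.003, -1.0]]
force: [-0.7, -0.0, 0.4]
opening: 0.702
```

```bash
python3 -c "
from h import *
goal(.46,-.23,.40,-.0103)"
```

```text
t 1.025 pos [ 0.3645 -0.3963  0.3976] F [-0.7 -0.   0.4] op 0.702 dist 0.19175563974322107
row [0.4697, -0.8358, -0.0103, -0.0021, 0.0014, 0.0008]
```

Request:
{"op": "carry_out", "data": {"targets": [[0.47,-0.835,-0.01,0,0,0],[0.47,-0.835,-0.01,0,0,0],[0.47,-0.835,-0.01,0,0,0],[0.47,-0.835,-0.01,0,0,0],[0.47,-0.835,-0.01,0,0,0],[0.47,-0.835,-0.01,0,0,0]]}}

```text
time_s: 1.78
position: [0.4594, -0.232, 0.3993]
tcp_rot: [[1.0, -0.012, -0.003], [-0.012, -1.0, 0.003], [-0.003, -0.003, -1.0]]
force: [0.2, -0.6, 0.5]
opening: 0.703
```

```bash
python3 -c "
from h import *
import pickle
s=bot.read_state();im=bot.capture('wrist');pickle.dump(s,open('s1.pkl','wb'));print(s['position'])
cv2.imwrite('pics/w1raw.png',im)
cv2.imwrite('pics/w1.png',cv2.resize(im[0:270,140:500],None,fx=2.2,fy=2.2,interpolation=cv2.INTER_CUBIC))
goal(.43,.22,.40,-.0345)"
```

```text
[ 0.45937741 -0.23196301  0.39931217]
t 1.825 pos [ 0.4594 -0.2319  0.3995] F [0.4 0.2 0.2] op 0.696 dist 0.45290084429811917
row [-0.174, -2.2578, 0.0055, -0.0021, 0.0019, 0.0143]
```

View pics/w1raw.png

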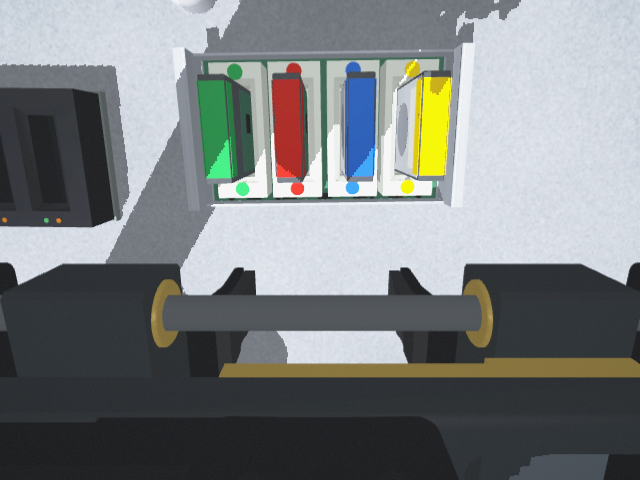

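View pics/w1.png

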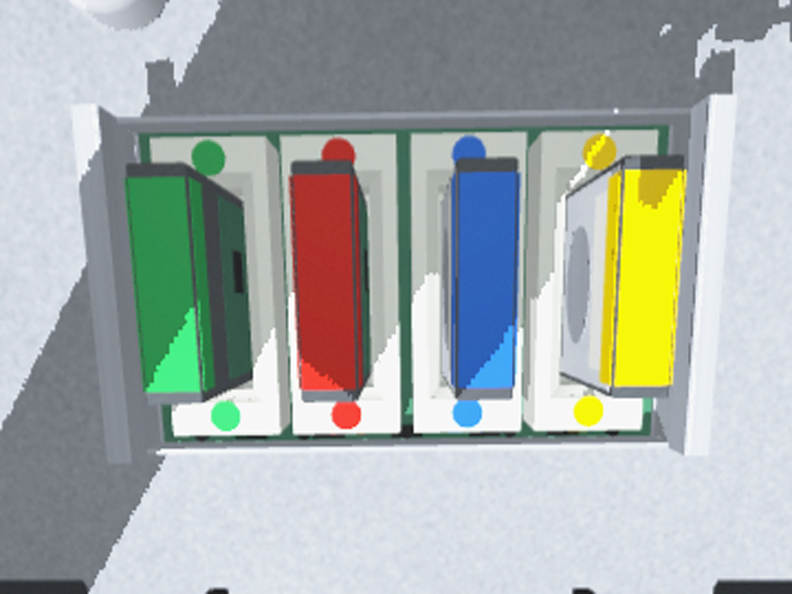

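```bash
cat >> h.py <<'E'
def wproj(s,P):
    i=bot.camera_info('wrist');M=np.array(i['mount']);K=np.array(i['camera_matrix'])
    T=np.eye(4);T[:3,:3]=s['tcp_rot'];T[:3,3]=s['position']
    V=np.linalg.inv(T@M);c=np.asarray(P)@V[:3,:3].T+V[:3,3];u=c@K.T;return u[:,:2]/u[:,2:]
E
python3 - <<'E'
from h import *
import pickle
s=pickle.load(open('s1.pkl','rb'))
c={'g':[[126,165],[187,163],[206,400],[148,402]],'r':[[290,162],[351,160],[360,400],[302,402]],
'b':[[457,159],[519,158],[515,397],[457,398]],'y':[[624,157],[686,155],[669,394],[616,397]]}
q=[[.051,.013,.167],[.051,-.013,.167],[-.051,-.013,.167],[-.051,.013,.167]]
U=[];D=[]
for k in c:
    t=np.array(c[k])/2.2+[140,0];U+=list(t)
    f=lambda p:(wproj(s,pose(p,q))-t).ravel()
    r=least_squares(f,[.5,-.2,0]);print(k,r.x,np.degrees(r.x[2]),r.fun.round(1))
    for a in q:D.append([a[0],a[1]+{'g':.105,'r':.035,'b':-.035,'y':-.105}[k],a[2]])
U=np.array(U);f=lambda p:(wproj(s,pose(p,D))-U).ravel()
r=least_squares(f,[.5,-.2,0]);print('all',r.x,np.degrees(r.x[2]),r.fun.round(1))
for k in 'grby': print(k,pose(r.x,[[0,{'g':.105,'r':.035,'b':-.035,'y':-.105}[k],0]]).round(4))
E
```

```text
g [ 0.53619167 -0.13077475  0.00714892] 0.4096029702263221 [-0.2 -1.5  0.1 -1.2 -0.   1.7  0.2  1.3]
r [ 0.53601123 -0.20001174  0.01158067] 0.6635234079887933 [-0.2 -0.9  0.1 -0.7 -0.   1.   0.1  0.7]
b [ 0.53638237 -0.27004942  0.0058788 ] 0.33683034832967335 [-0.  -1.  -0.  -1.2 -0.   1.3  0.1  1.3]
y [ 0.53645773 -0.34013597  0.01095013] 0.627395967130934 [-0.1 -1.2 -0.  -1.   1.2  1.6 -1.1  0.9]
all [ 0.53624933 -0.23521514  0.00383238] 0.21957903695122336 [-0.6 -1.1 -0.3 -0.7 -0.7  2.1 -0.5  1.6  0.4 -1.1  0.8 -0.7 -0.2  1.
 -0.1  0.5  0.3 -1.1  0.3 -1.1  0.   1.3  0.1  1.2  0.4 -1.5  0.5 -1.1
  0.9  1.5 -1.3  0.6]
g [[ 0.5358 -0.1302  0.    ]]
r [[ 0.5361 -0.2002  0.    ]]
b [[ 0.5364 -0.2702  0.    ]]
y [[ 0.5367 -0.3402  0.    ]]
```

Request:
{"op": "carry_out", "data": {"targets": [[-0.09,-1,0,0,0,0],[-0.09,-1,0,0,0,0],[-0.09,-1,0,0,0,0],[-0.09,-1,0,0,0,0],[-0.09,-1,0,0,0,0]]}}

```text
time_s: 2.45
position: [0.444, -0.0324, 0.4004]
tcp_rot: [[1.0, -0.012, -0.002], [-0.012, -1.0, 0.002], [-0.002, -0.002, -1.0]]
force: [0.6, 0.5, -0.3]
opening: 0.698
```

Request:
{"op": "carry_out", "data": {"targets": [[-0.08,-1,0,0,0,0],[-0.08,-1,0,0,0,0],[-0.08,-1,0,0,0,0],[-0.08,-1,0,0,0,0],[-0.08,-1,0,0,0,0],[-0.08,-1,0,0,0,0]]}}

```text
time_s: 3.2
position: [0.4311, 0.1658, 0.4007]
tcp_rot: [[1.0, -0.015, -0.003], [-0.015, -1.0, 0.001], [-0.003, -0.001, -1.0]]
force: [0.1, -0.4, 0.2]
opening: 0.701
```

```bash
python3 -c "
from h import *
import pickle
s=bot.read_state();im=bot.capture('wrist');pickle.dump(s,open('s2.pkl','wb'));print(s['position'])
cv2.imwrite('pics/w2raw.png',im)
cv2.imwrite('pics/w2.png',cv2.convertScaleAbs(cv2.resize(im[0:270,140:500],None,fx=2.2,fy=2.2,interpolation=cv2.INTER_CUBIC),alpha=2))
"
```

```text
[0.43112306 0.16579433 0.40068875]
```

View pics/w2.png

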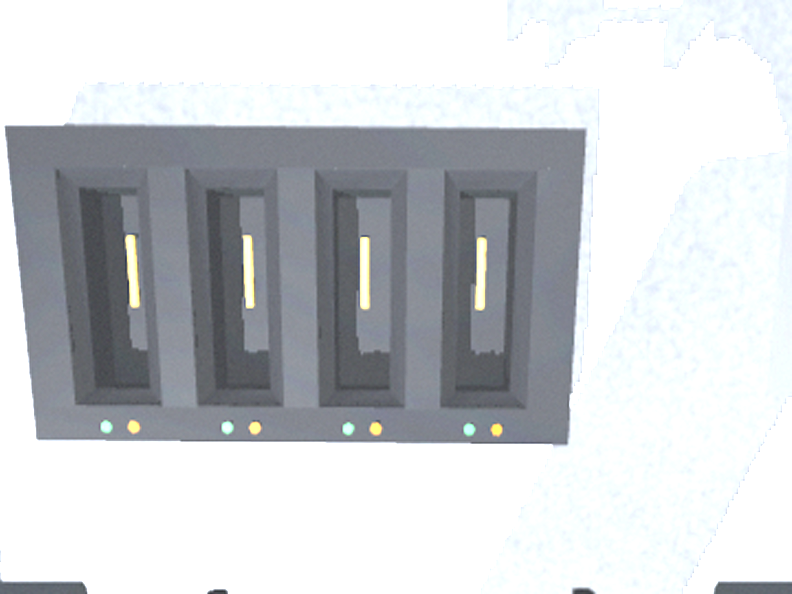

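Run:
```python
from h import *
import pickle
s=pickle.load(open('s2.pkl','rb'))
t=np.array([[7,127],[586,130],[569,445],[38,439],[55,170],[148,168],[160,403],[75,405],[186,170],[277,168],[283,405],[198,405],[316,170],[406,170],[404,407],[319,407],[445,170],[537,170],[526,408],[441,408]])/2.2+[140,0]
D=[[.085,.155,.065],[.085,-.155,.065],[-.085,-.155,.065],[-.085,.155,.065]]
for y in(.105,.035,-.035,-.105):D+=[[.064,y+.025,.065],[.064,y-.025,.065],[-.064,y-.025,.065],[-.064,y+.025,.065]]
f=lambda p:(wproj(s,pose(p,D))-t).ravel()
for sl in (slice(0,4),slice(4,None),slice(None)):
  f=lambda p:(wproj(s,pose(p,D[sl]))-t[sl]).ravel()
  r=least_squares(f,[.5,.2,0]);print('dock',r.x,np.degrees(r.x[2]));print(r.fun.round(1))
print(pose(r.x,[[0,y,0] for y in(.105,.035,-.035,-.105)]).round(4))
goal(.536,-.1305,.30,.004)
```

```text
dock [ 0.5068637   0.22039718 -0.02235851] -1.281048478638358
[-1.  -1.   1.1 -0.4  0.4  0.5 -0.4  1.5]
dock [ 0.50733213  0.22126134 -0.02226316] -1.2755848322503505
[-0.5 -1.5 -0.5 -0.3  1.   1.5  0.1  0.3 -0.8 -1.1  0.1  0.1  0.4  1.
 -0.5  0.7 -0.7 -0.6  0.7 -0.3  0.6  0.4 -0.2  0.2 -0.1 -0.2  0.4  0.1
  0.5  0.4 -0.4  0.1]
dock [ 0.50723746  0.22108831 -0.02224707] -1.2746633976505308
[-1.7 -1.4  0.5 -0.7 -0.2  0.2 -1.   1.2 -0.4 -1.4 -0.3 -0.2  1.1  1.5
  0.3  0.3 -0.7 -1.   0.3  0.2  0.5  1.  -0.4  0.7 -0.5 -0.5  0.9 -0.2
  0.8  0.5 -0.1  0.2  0.  -0.1  0.5  0.2  0.6  0.5 -0.2  0.2]
[[0.5096 0.3261 0.    ]
 [0.508  0.2561 0.    ]
 [0.5065 0.1861 0.    ]
 [0.5049 0.1161 0.    ]]
t 3.25 pos [0.431  0.1658 0.4008] F [-0.4  0.1  0.6] op 0.698 dist 0.330121851445013
row [0.5483, 1.4744, 0.5001, -0.001, 0.0016, -0.0121]
```

Request:
{"op": "carry_out", "data": {"targets": [[0.28,0.75,0.2,0,0,0],[0.28,0.75,0.2,0,0,0],[0.28,0.75,0.2,0,0,0],[0.28,0.75,0.2,0,0,0]]}}

```text
time_s: 3.75
position: [0.4852, 0.011, 0.3594]
tcp_rot: [[1.0, -0.022, -0.004], [-0.022, -1.0, 0.001], [-0.004, -0.001, -1.0]]
force: [-0.1, 0.3, 0.7]
opening: 0.7
```

```bash
python3 -c "
from h import *
goal(.536,-.1305,.24,.002)"
```

```text
t 3.75 pos [0.4852 0.011  0.3594] F [-0.1  0.3  0.7] op 0.7 dist 0.19198643561198225
row [0.2719, 0.7022, 0.5954, -0.0007, 0.0026, -0.0154]
```

Request:
{"op": "carry_out", "data": {"targets": [[0.27,0.7,0.55,0,0.0026,-0.015],[0.27,0.7,0.595,0,0.0026,-0.015],[0.272,0.702,0.595,0,0.0026,-0.015],[0.272,0.702,0.595,0,0.0026,-0.015],[0.272,0.702,0.595,0,0.0026,-0.015],[0.272,0.702,0.595,0,0.0026,-0.015]]}}

```text
time_s: 4.5
position: [0.5361, -0.1294, 0.2415]
tcp_rot: [[1.0, 0.002, 0.002], [0.002, -1.0, 0.001], [0.002, -0.001, -1.0]]
force: [0.0, 0.4, -0.1]
opening: 0.698
```

```bash
python3 -c "
from h import *
goal(.536,-.1305,.14,.002)
cv2.imwrite('pics/sc2.png',bot.capture('scene'))
cv2.imwrite('pics/sd2.png',bot.capture('wrist'))"
```

```text
t 4.5 pos [ 0.5361 -0.1294  0.2415] F [ 0.   0.4 -0.1] op 0.698 dist 0.1014651431130367
row [-0.0014, 0.0058, 0.5073, -0.0004, -0.0011, 0.0002]
```

View pics/sc2.png

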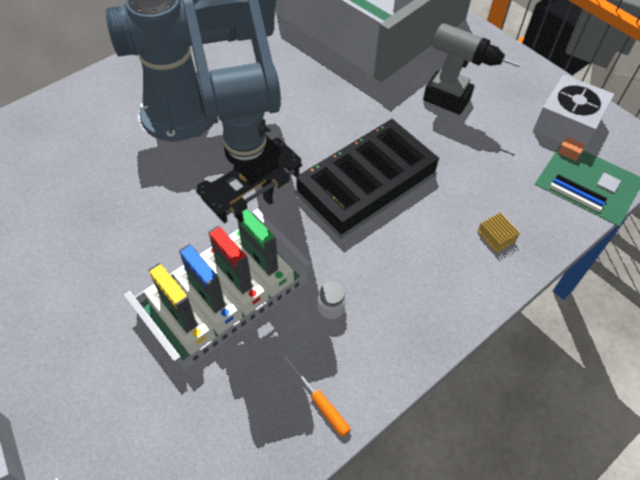

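View pics/sd2.png

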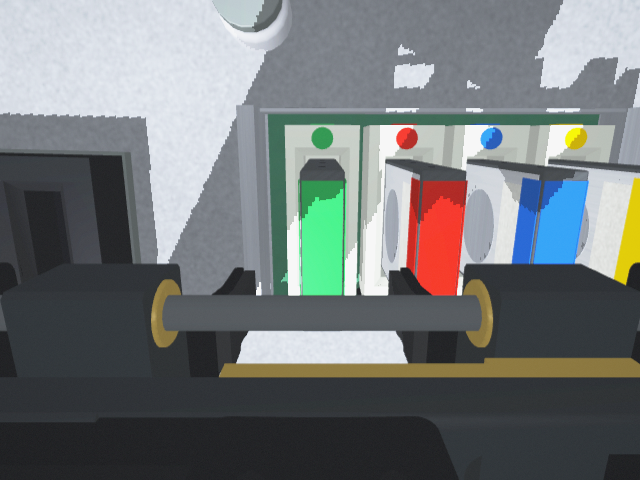

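Request:
{"op": "carry_out", "data": {"targets": [[0,0.005,0.2,0,-0.001,0],[0,0.005,0.4,0,-0.001,0],[-0.001,0.006,0.507,0,-0.001,0],[-0.001,0.006,0.507,0,-0.001,0],[-0.001,0.006,0.507,0,-0.001,0],[-0.001,0.006,0.507,0,-0.001,0]]}}

```text
time_s: 5.35
position: [0.5372, -0.1307, 0.1417]
tcp_rot: [[1.0, 0.003, 0.003], [0.003, -1.0, -0.001], [0.003, 0.001, -1.0]]
force: [-0.5, 0.6, -1.0]
opening: 0.702
```

Request:
{"op": "carry_out", "data": {"targets": [[0,0,0,0,0,0],[0,0,0,0,0,0],[0,0,0,0,0,0],[0,0,0,0,0,0],[0,0,0,0,0,0]], "jaw": -1}}

```text
time_s: 5.98
position: [0.5371, -0.1305, 0.1416]
tcp_rot: [[1.0, 0.003, 0.003], [0.003, -1.0, -0.0], [0.003, 0.0, -1.0]]
force: [0.6, 0.7, 0.1]
opening: 0.292
```

```bash
python3 -c "
from h import *
goal(.536,-.1305,.23,.002)
cv2.imwrite('pics/sd3.png',bot.capture('wrist'))"
```

```text
t 5.975 pos [ 0.5371 -0.1305  0.1416] F [0.6 0.7 0.1] op 0.292 dist 0.0883606274927787
row [-0.0042, 0.0003, -0.4418, 0.0003, -0.002, 0.0006]
```

View pics/sd3.png

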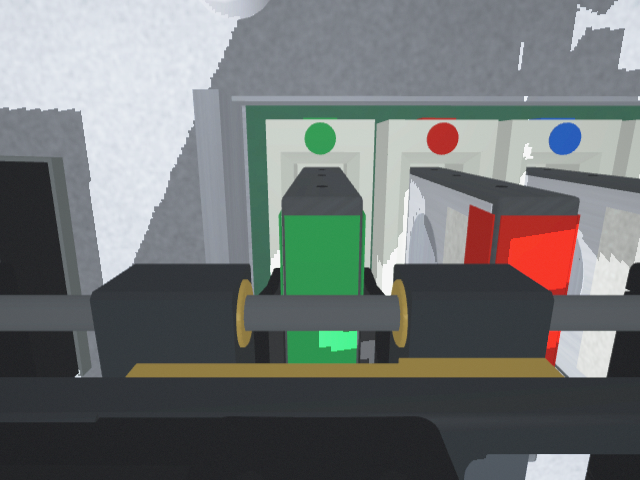

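```bash
python3 -c "
from h import *
s=bot.read_state()
for x in(.533,.536,.540): print(x,wproj(s,pose([x,-.1305,0.0],[[.051,.013,.167],[.051,-.013,.167],[.051,.013,.1]])).round(1).tolist())
im=cv2.imread('pics/sd3.png')
cv2.imwrite('pics/sd3c.png',cv2.resize(im[110:260,250:400],None,fx=4,fy=4,interpolation=cv2.INTER_CUBIC))
"
```

```text
0.533 [[281.1, 206.3], [363.7, 206.5], [295.4, 183.4]]
0.536 [[280.9, 196.8], [364.0, 197.1], [295.3, 177.2]]
0.54 [[280.6, 184.0], [364.4, 184.2], [295.1, 168.9]]
```

View pics/sd3c.png

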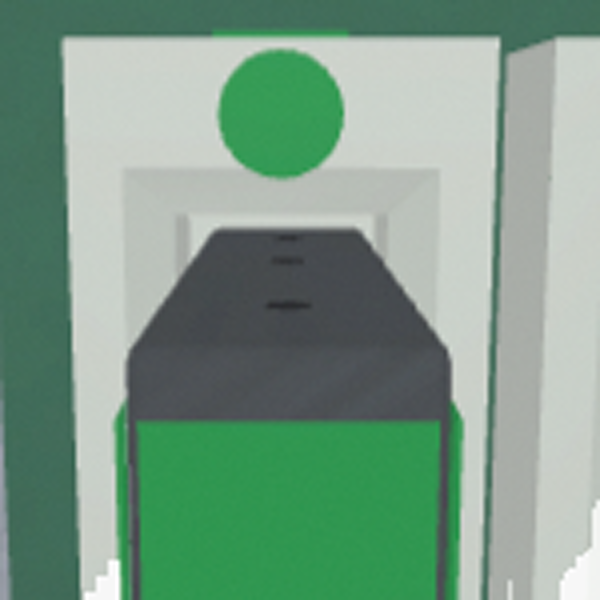

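Request:
{"op": "carry_out", "data": {"targets": [[0,0,-0.05,0,0,0],[0,0,-0.1,0,0,0],[0,0,-0.2,0,0,0],[0,0,-0.2,0,0,0]]}}

```text
time_s: 6.52
position: [0.5381, -0.131, 0.1831]
tcp_rot: [[1.0, 0.003, 0.007], [0.003, -1.0, -0.002], [0.007, 0.002, -1.0]]
force: [0.0, -0.8, -6.8]
opening: 0.3
```

```bash
python3 -c "
from h import *
goal(.5105,.3261,.225,-.022)
cv2.imwrite('pics/sc3.png',bot.capture('scene'))"
```

```text
t 6.525 pos [ 0.5381 -0.131   0.1831] F [ 0.  -0.8 -6.8] op 0.3 dist 0.45983468365998503
row [-0.1295, -2.2854, -0.2157, 0.0014, -0.0044, 0.016]
```

View pics/sc3.png

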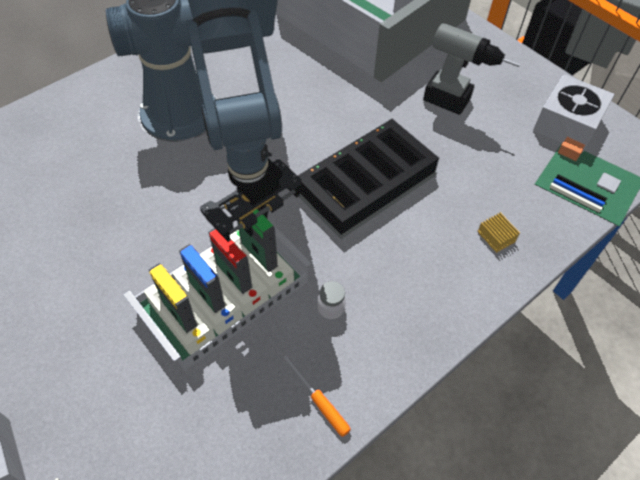

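Request:
{"op": "carry_out", "data": {"targets": [[0,0,-0.15,0,-0.0044,0],[0,0,-0.22,0,-0.0044,0],[0,-0.05,-0.23,0,-0.0044,0],[0,-0.2,-0.23,0,-0.0044,0],[-0.02,-0.4,-0.23,0,-0.0044,0],[-0.04,-0.6,-0.23,0,-0.0044,0.005],[-0.05,-0.8,-0.23,0,-0.0044,0.01],[-0.06,-1,-0.23,0,-0.0044,0.01],[-0.06,-1,-0.23,0,-0.0044,0.01],[-0.06,-1,-0.23,0,-0.0044,0.01]]}}

```text
time_s: 7.82
position: [0.5238, 0.0697, 0.2271]
tcp_rot: [[1.0, -0.011, -0.004], [-0.011, -1.0, -0.002], [-0.004, 0.002, -1.0]]
force: [-0.5, -0.3, -6.6]
opening: 0.302
```

Request:
{"op": "carry_out", "data": {"targets": [[0,-0.1,0,0,0,0],[-0.01,-0.3,0,0,0,0],[-0.03,-0.5,0,0,0,0],[-0.04,-0.7,0,0,0,0],[-0.05,-0.9,0,0,0,0],[-0.06,-1,0,0,0,0.005],[-0.06,-1,0,0,0,0.005],[-0.06,-1,0,0,0,0.005]]}}

```text
time_s: 8.82
position: [0.5142, 0.2684, 0.2262]
tcp_rot: [[1.0, -0.02, -0.005], [-0.02, -1.0, -0.003], [-0.005, 0.003, -1.0]]
force: [0.2, -1.5, -6.1]
opening: 0.297
```

```bash
python3 -c "
from h import *
goal(.5105,.3261,.225,-.022)"
```

```text
t 8.825 pos [0.5142 0.2684 0.2262] F [ 0.2 -1.5 -6.1] op 0.297 dist 0.057817154095953296
row [-0.0241, -0.288, 0.0054, 0.0019, 0.0031, 0.001]
```

Request:
{"op": "carry_out", "data": {"targets": [[-0.01,-0.15,0,0.002,0.003,0.001],[-0.024,-0.288,0.005,0.002,0.003,0.001],[-0.024,-0.288,0.005,0.002,0.003,0.001],[-0.024,-0.288,0.005,0.002,0.003,0.001],[-0.024,-0.288,0.005,0.002,0.003,0.001]]}}

```text
time_s: 9.45
position: [0.5108, 0.3248, 0.225]
tcp_rot: [[1.0, -0.023, -0.001], [-0.023, -1.0, -0.001], [-0.001, 0.001, -1.0]]
force: [0.5, -0.1, -6.9]
opening: 0.299
```

```bash
python3 -c "
from h import *
goal(.5105,.3261,.18,-.022)
im=bot.capture('wrist');cv2.imwrite('pics/w4.png',cv2.convertScaleAbs(im,alpha=2))
cv2.imwrite('pics/sd4.png',bot.capture('side'))
"
```

```text
t 9.45 pos [0.5108 0.3248 0.225 ] F [ 0.5 -0.1 -6.9] op 0.299 dist 0.04497528077555715
row [-0.0013, -0.0068, 0.2248, 0.0004, 0.0003, -0.0009]
```

View pics/w4.png

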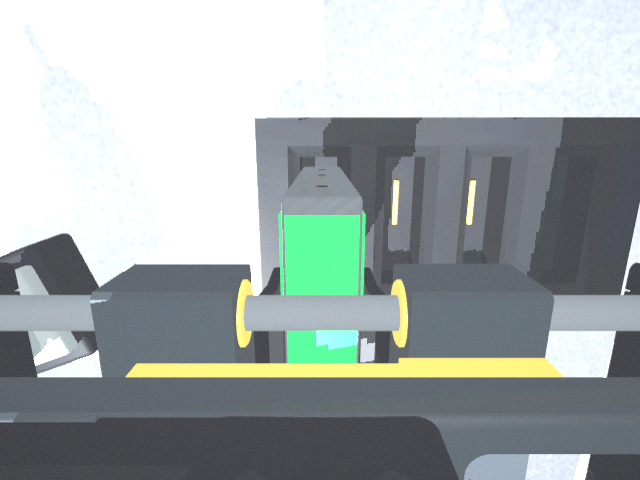

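View pics/sd4.png

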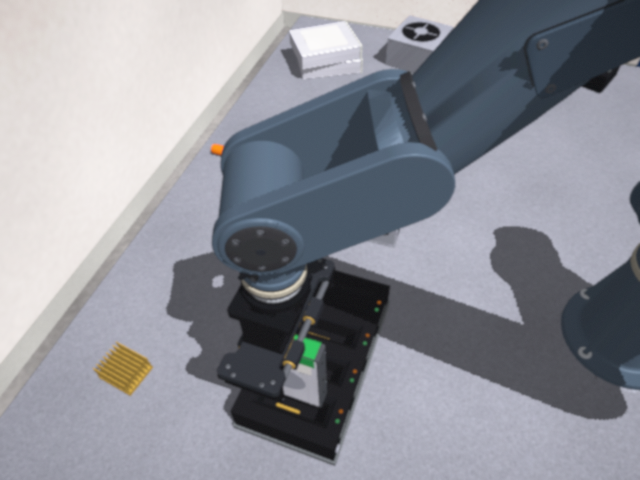

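```bash
python3 -c "
from h import *
s=bot.read_state()
D=pose([.5072,.2211,-.0222],[[.064,.13,.065],[.064,.08,.065],[.085,.155,.065],[.064,.06,.065],[.064,.01,.065]])
print(wproj(s,D).round(1).tolist())
print(wproj(s,pose([.5097,.3248,-.0222],[[.051,.013,.103],[.051,-.013,.103]])).round(1).tolist())
im=cv2.imread('pics/w4.png')
cv2.imwrite('pics/w4c.png',cv2.resize(im[110:260,240:460],None,fx=3.6,fy=3.6,interpolation=cv2.INTER_CUBIC))
"
```

```text
[[288.4, 146.2], [352.4, 146.1], [255.2, 118.1], [378.0, 146.0], [442.0, 145.9]]
[[303.3, 166.0], [340.9, 165.9]]
```

View pics/w4c.png

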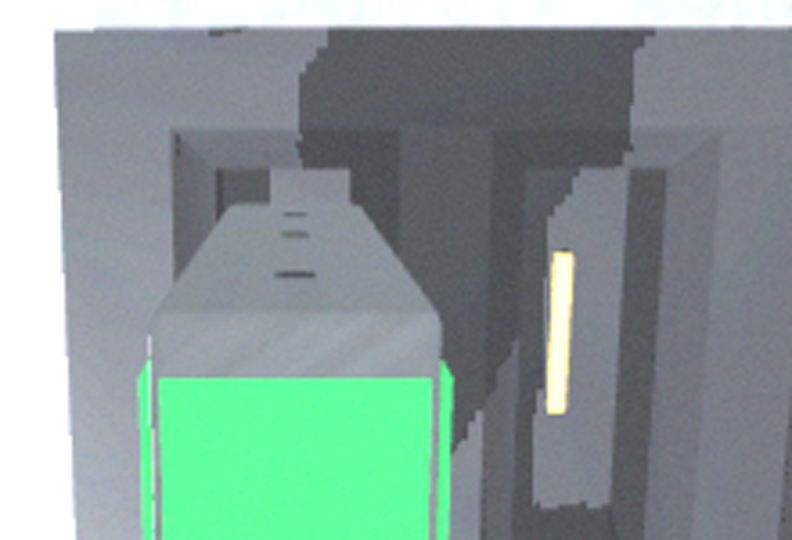

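Request:
{"op": "carry_out", "data": {"targets": [[-0.001,-0.007,0.05,0,0,-0.001],[-0.001,-0.007,0.12,0,0,-0.001],[-0.001,-0.007,0.18,0,0,-0.001],[-0.001,-0.007,0.24,0,0,-0.001],[-0.001,-0.007,0.3,0,0,-0.001],[-0.001,-0.007,0.35,0,0,-0.001],[-0.001,-0.007,0.38,0,0,-0.001],[-0.001,-0.007,0.38,0,0,-0.001],[-0.001,-0.007,0.38,0,0,-0.001]]}}

```text
time_s: 10.68
position: [0.511, 0.3267, 0.1495]
tcp_rot: [[1.0, -0.022, 0.001], [-0.022, -1.0, 0.0], [0.001, -0.0, -1.0]]
force: [0.7, 0.1, -6.5]
opening: 0.299
```

```bash
python3 -c "
from h import *
goal(.5105,.3261,.1416,-.022)"
```

```text
t 10.675 pos [0.511  0.3267 0.1495] F [ 0.7  0.1 -6.5] op 0.299 dist 0.00793156254372962
row [-0.0023, 0.0033, 0.0395, -0.0002, -0.0005, 0.0003]
```

Request:
{"op": "carry_out", "data": {"targets": [[0,0,0.01,0,0,0],[0,0,0.02,0,0,0],[0,0,0.03,0,0,0],[0,0,0.04,0,0,0],[0,0,0.04,0,0,0],[0,0,0.042,0,0,0]]}}

```text
time_s: 11.42
position: [0.511, 0.3268, 0.1417]
tcp_rot: [[1.0, -0.022, 0.001], [-0.022, -1.0, 0.0], [0.001, -0.0, -1.0]]
force: [-2.8, -0.6, 0.4]
opening: 0.297
```

Request:
{"op": "carry_out", "data": {"targets": [[0,0,0,0,0,0],[0,0,0,0,0,0],[0,0,0,0,0,0],[0,0,0,0,0,0]], "jaw": 0.4}}

```text
time_s: 11.92
position: [0.5112, 0.3268, 0.1419]
tcp_rot: [[1.0, -0.022, 0.002], [-0.022, -1.0, 0.001], [0.002, -0.001, -1.0]]
force: [0.3, -0.1, -0.3]
opening: 0.651
```

Request:
{"op": "carry_out", "data": {"targets": [[0,0,-0.1,0,0,0],[0,0,-0.3,0,0,0],[0,0,-0.45,0,0,0],[0.02,0.3,-0.5,0,0,0],[0.03,0.6,-0.5,0,0,0],[0.05,0.9,-0.5,0,0,-0.01],[0.05,1,-0.5,0,0,-0.01],[0.05,1,-0.5,0,0,-0.01]]}}

```text
time_s: 12.92
position: [0.5169, 0.1253, 0.2419]
tcp_rot: [[1.0, -0.009, 0.002], [-0.009, -1.0, 0.001], [0.002, -0.001, -1.0]]
force: [0.8, 0.4, 0.9]
opening: 0.698
```

```bash
python3 -c "
from h import *
goal(.536,-.2005,.235,.002)
im=bot.capture('wrist');cv2.imwrite('pics/w5.png',cv2.convertScaleAbs(im,alpha=1.5))
cv2.imwrite('pics/sd5.png',bot.capture('side'))
"
```

```text
t 12.925 pos [0.5169 0.1253 0.2419] F [0.8 0.4 0.9] op 0.698 dist 0.3263927715709299
row [0.1105, 1.6279, 0.0337, -0.0005, -0.0011, -0.0071]
```

View pics/sd5.png

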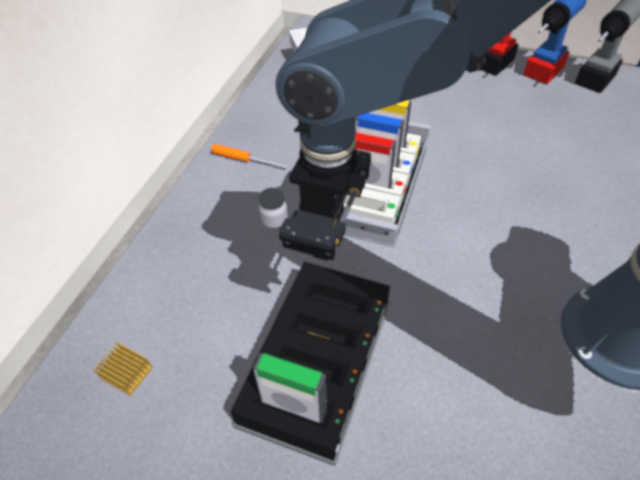

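View pics/w5.png

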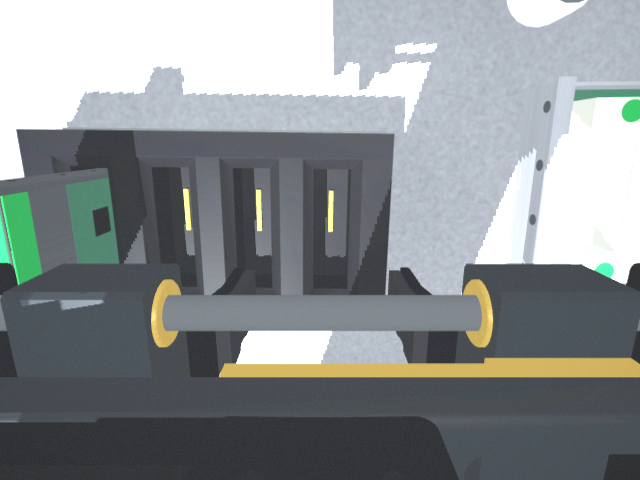

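Green stands upright in the leftmost slot (side view ~ (290,390)). Next is red.

Request:
{"op": "carry_out", "data": {"targets": [[0.02,0.3,0,0,0,0],[0.04,0.6,0,0,0,0],[0.05,0.8,0,0,0,0],[0.06,0.9,0,0,0,-0.007],[0.06,0.9,0,0,0,-0.007],[0.06,0.9,0,0,0,-0.007]]}}

```text
time_s: 13.78
position: [0.5276, -0.0513, 0.2415]
tcp_rot: [[1.0, 0.006, 0.001], [0.006, -1.0, 0.002], [0.001, -0.002, -1.0]]
force: [1.2, 0.8, 0.8]
opening: 0.699
```

```bash
python3 -c "
from h import *
goal(.536,-.2005,.235,.002)"
```

```text
t 13.775 pos [ 0.5276 -0.0513  0.2415] F [1.2 0.8 0.8] op 0.699 dist 0.14961401376277658
row [0.0372, 0.7465, 0.0313, -0.0012, -0.0008, 0.0027]
```

Request:
{"op": "carry_out", "data": {"targets": [[0.01,0.3,0,0,0,0.003],[0.03,0.6,0.03,0,0,0.003],[0.037,0.747,0.03,0,0,0.003],[0.037,0.747,0.03,0,0,0.003],[0.037,0.747,0.03,0,0,0.003],[0.037,0.747,0.03,0,0,0.003]]}}

```text
time_s: 14.52
position: [0.5359, -0.1986, 0.2353]
tcp_rot: [[1.0, 0.004, 0.001], [0.004, -1.0, 0.003], [0.001, -0.003, -1.0]]
force: [0.1, -0.1, 0.0]
opening: 0.698
```

```bash
python3 -c "
from h import *
goal(.536,-.2005,.14,.003)
cv2.imwrite('pics/w6.png',bot.capture('wrist'))"
```

```text
t 14.525 pos [ 0.5359 -0.1986  0.2353] F [ 0.1 -0.1  0. ] op 0.698 dist 0.09532303899402823
row [0.0, 0.011, 0.4765, -0.0017, -0.0005, 0.0006]
```

View pics/w6.png

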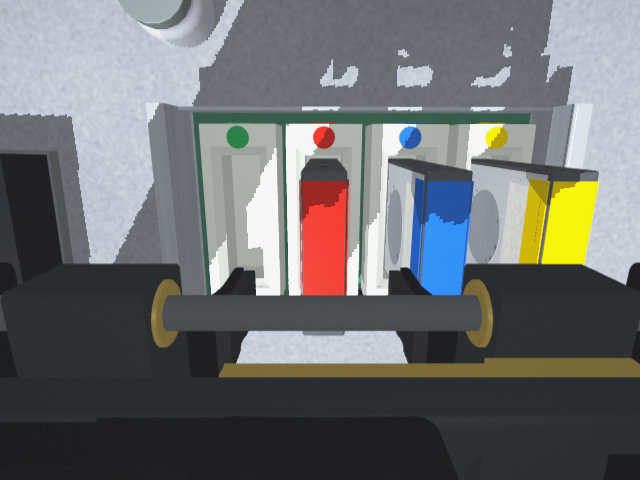

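Red (cols 302–348) sits centred between the fingers, and blue is clear of the right one. Descend and grip.

Request:
{"op": "carry_out", "data": {"targets": [[0,0.01,0.1,-0.0017,0,0],[0,0.011,0.25,-0.0017,0,0],[0,0.011,0.4,-0.0017,0,0],[0,0.011,0.476,-0.0017,0,0],[0,0.011,0.476,-0.0017,0,0],[0,0.011,0.476,-0.0017,0,0],[0,0.011,0.476,-0.0017,0,0]]}}

```text
time_s: 15.45
position: [0.5368, -0.2011, 0.1414]
tcp_rot: [[1.0, 0.004, 0.003], [0.004, -1.0, -0.002], [0.003, 0.002, -1.0]]
force: [-0.7, 0.4, -0.4]
opening: 0.696
```

Request:
{"op": "carry_out", "data": {"targets": [[0,0,0,0,0,0],[0,0,0,0,0,0],[0,0,0,0,0,0],[0,0,0,0,0,0],[0,0,0,0,0,0]], "jaw": -1}}

```text
time_s: 16.08
position: [0.5367, -0.2011, 0.1413]
tcp_rot: [[1.0, 0.004, 0.003], [0.004, -1.0, -0.001], [0.003, 0.001, -1.0]]
force: [-0.1, 0.3, 0.3]
opening: 0.297
```

```bash
python3 -c "
from h import *
goal(.536,-.2005,.14,.003)
s=bot.read_state();print(wproj(s,pose([.536,-.2005,0.0],[[.051,.013,.167],[.051,-.013,.167],[.051,.013,.1]])).round(1).tolist())
im=bot.capture('wrist')
cv2.imwrite('pics/w7.png',cv2.resize(im[110:260,250:400],None,fx=4,fy=4,interpolation=cv2.INTER_CUBIC))"
```

```text
t 16.075 pos [ 0.5367 -0.2011  0.1413] F [-0.1  0.3  0.3] op 0.297 dist 0.0015630726799928654
row [-0.0036, -0.003, 0.0063, 0.0009, -0.0018, 0.0006]
[[278.9, 195.8], [362.4, 196.1], [293.9, 176.4]]
```

View pics/w7.png

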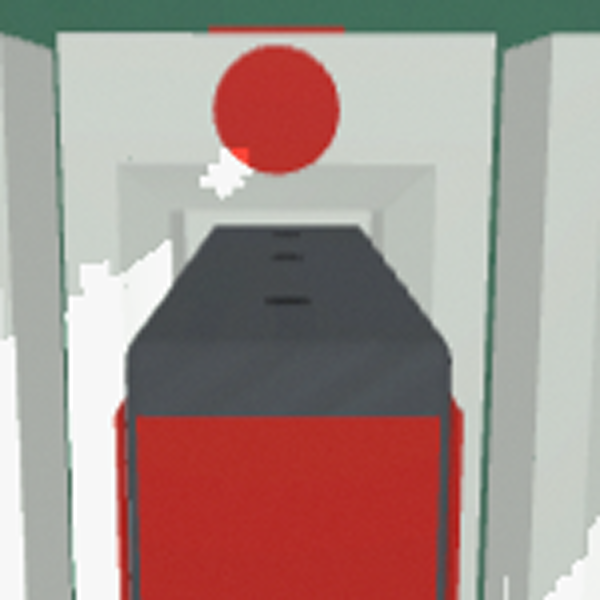

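Request:
{"op": "carry_out", "data": {"targets": [[0,0,-0.05,0,0,0],[0,0,-0.15,0,0,0],[0,0,-0.3,0,0,0],[0,0,-0.43,0,-0.003,0],[0,0,-0.43,0,-0.003,0],[0,-0.1,-0.43,0,-0.003,0],[-0.01,-0.3,-0.43,0,-0.003,0],[-0.02,-0.5,-0.43,0,-0.003,0],[-0.03,-0.7,-0.43,0,-0.003,0.005],[-0.04,-0.9,-0.43,0,-0.003,0.01],[-0.05,-1,-0.43,0,-0.003,0.01],[-0.05,-1,-0.43,0,-0.003,0.01]]}}

```text
time_s: 17.62
position: [0.5243, 0.0009, 0.2259]
tcp_rot: [[1.0, -0.009, -0.005], [-0.009, -1.0, -0.001], [-0.005, 0.001, -1.0]]
force: [-0.4, -0.0, -4.9]
opening: 0.297
```

Request:
{"op": "carry_out", "data": {"targets": [[0,-0.2,0,0,0,0],[-0.02,-0.4,0,0,0,0],[-0.03,-0.6,0,0,0,0],[-0.05,-0.8,0,0,0,0],[-0.06,-0.95,0,0,0,0.003],[-0.07,-1,0,0,0,0.007],[-0.07,-1,0,0,0,0.007]]}}

```text
time_s: 18.5
position: [0.5119, 0.2004, 0.2253]
tcp_rot: [[1.0, -0.019, -0.006], [-0.019, -1.0, -0.002], [-0.006, 0.002, -1.0]]
force: [0.8, -0.1, -5.0]
opening: 0.288
```

```bash
python3 -c "
from h import *
goal(.5085,.2561,.225,-.022)"
```

```text
t 18.5 pos [0.5119 0.2004 0.2253] F [ 0.8 -0.1 -5. ] op 0.288 dist 0.05577013736874695
row [-0.0224, -0.278, 0.0011, 0.0013, 0.0036, 0.0018]
```

Request:
{"op": "carry_out", "data": {"targets": [[-0.01,-0.15,0,0.001,0.0036,0.002],[-0.022,-0.28,0,0.001,0.0036,0.002],[-0.022,-0.285,0,0.001,0.0036,0.002],[-0.022,-0.285,0,0.001,0.0036,0.002],[-0.022,-0.285,0,0.001,0.0036,0.002],[-0.022,-0.285,0,0.001,0.0036,0.002]]}}

```text
time_s: 19.25
position: [0.5088, 0.2566, 0.2252]
tcp_rot: [[1.0, -0.023, -0.0], [-0.023, -1.0, -0.001], [-0.0, 0.001, -1.0]]
force: [0.4, -0.7, -5.2]
opening: 0.297
```

```bash
python3 -c "
from h import *
goal(.5085,.2561,.15,-.022)
s=bot.read_state();print(wproj(s,pose([.5072,.2211,-.0222],[[.064,.06,.065],[.064,.01,.065]])).round(1).tolist())
im=bot.capture('wrist')
cv2.imwrite('pics/w8.png',cv2.convertScaleAbs(cv2.resize(im[110:260,240:460],None,fx=3.6,fy=3.6,interpolation=cv2.INTER_CUBIC),alpha=2))"
```

```text
t 19.25 pos [0.5088 0.2566 0.2252] F [ 0.4 -0.7 -5.2] op 0.297 dist 0.07522518106452608
row [-0.0015, 0.0024, 0.3761, 0.0005, 0.0, -0.0009]
[[290.1, 145.6], [354.1, 145.5]]
```

View pics/w8.png

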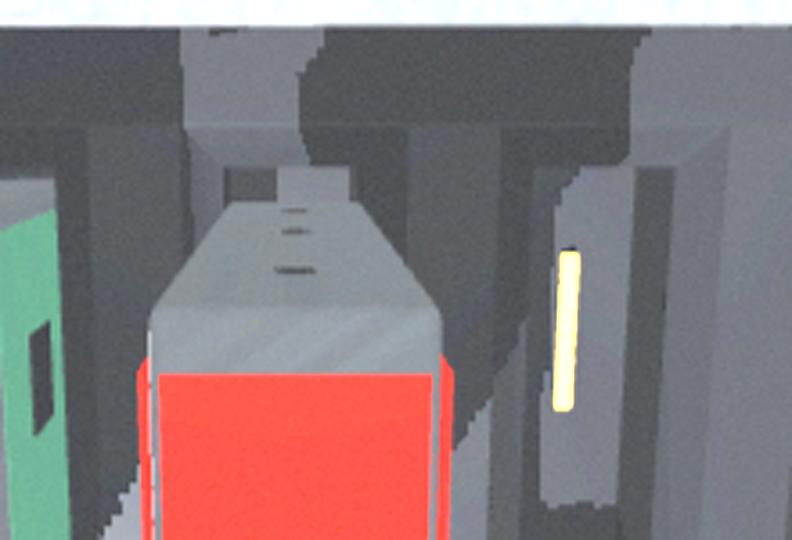

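Request:
{"op": "carry_out", "data": {"targets": [[-0.002,0.002,0.06,0,0,-0.001],[-0.002,0.003,0.12,0,0,-0.001],[-0.002,0.004,0.18,0,0,-0.001],[-0.002,0.004,0.24,0,0,-0.001],[-0.002,0.004,0.3,0,0,-0.001],[-0.002,0.004,0.35,0,0,-0.001],[-0.002,0.004,0.38,0,0,-0.001],[-0.002,0.004,0.39,0,0,-0.001],[-0.002,0.004,0.4,0,0,-0.001],[-0.002,0.004,0.41,0,0,-0.001],[-0.002,0.004,0.415,0,0,-0.001],[-0.002,0.004,0.42,0,0,-0.001],[-0.002,0.004,0.42,0,0,-0.001]]}}

```text
time_s: 20.92
position: [0.5085, 0.256, 0.1414]
tcp_rot: [[1.0, -0.022, 0.0], [-0.022, -1.0, -0.001], [0.0, 0.001, -1.0]]
force: [0.3, -0.1, -4.0]
opening: 0.296
```

Request:
{"op": "carry_out", "data": {"targets": [[0,0,0.003,0,0,0],[0,0,0.005,0,0,0],[0,0,0.005,0,0,0]]}}

```text
time_s: 21.3
position: [0.5084, 0.256, 0.1413]
tcp_rot: [[1.0, -0.022, 0.001], [-0.022, -1.0, -0.001], [0.001, 0.001, -1.0]]
force: [-2.1, -1.1, 5.7]
opening: 0.298
```

Seated on the floor. Release, retreat and return for blue.

Request:
{"op": "carry_out", "data": {"targets": [[0,0,0,0,0,0],[0,0,0,0,0,0],[0,0,0,0,0,0],[0,0,0,0,0,0]], "jaw": 0.4}}

```text
time_s: 21.8
position: [0.5086, 0.2561, 0.1412]
tcp_rot: [[1.0, -0.022, 0.001], [-0.022, -1.0, -0.0], [0.001, 0.0, -1.0]]
force: [-0.2, -0.5, -0.0]
opening: 0.646
```

Request:
{"op": "carry_out", "data": {"targets": [[0,0,-0.1,0,0,0],[0,0,-0.3,0,0,0],[0,0,-0.45,0,0,0],[0.01,0.2,-0.5,0,0,0],[0.02,0.4,-0.5,0,0,-0.005],[0.04,0.7,-0.5,0,0,-0.01],[0.05,1,-0.5,0,0,-0.01],[0.05,1,-0.5,0,0,-0.01],[0.05,1,-0.5,0,0,-0.01]]}}

```text
time_s: 22.92
position: [0.5141, 0.056, 0.2413]
tcp_rot: [[1.0, -0.007, 0.001], [-0.007, -1.0, 0.0], [0.001, -0.0, -1.0]]
force: [0.3, 0.1, -1.0]
opening: 0.699
```

```bash
python3 -c "
from h import *
goal(.536,-.2705,.235,.004)
cv2.imwrite('pics/sd9.png',bot.capture('side'))
"
```

```text
t 22.925 pos [0.5141 0.056  0.2413] F [ 0.3  0.1 -1. ] op 0.699 dist 0.32731811874975764
row [0.121, 1.6318, 0.0311, -0.0001, -0.0004, -0.007]
```

View pics/sd9.png

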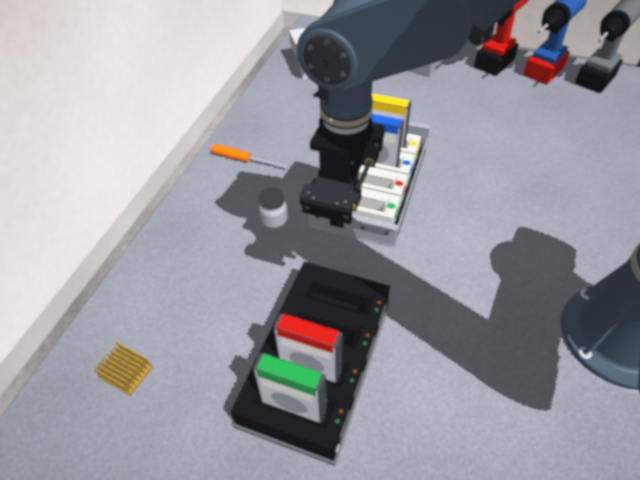

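Green (290,390) and red (308,345) stand in the two left slots. Next is blue.

Request:
{"op": "carry_out", "data": {"targets": [[0.02,0.3,0,0,0,0],[0.04,0.6,0,0,0,0],[0.05,0.8,0,0,0,-0.007],[0.06,0.9,0,0,0,-0.007],[0.06,0.9,0,0,0,-0.007]]}}

```text
time_s: 23.6
position: [0.5254, -0.1228, 0.2411]
tcp_rot: [[1.0, 0.005, 0.001], [0.005, -1.0, 0.001], [0.001, -0.001, -1.0]]
force: [-0.8, -0.1, -0.3]
opening: 0.701
```

```bash
python3 -c "
from h import *
goal(.536,-.2705,.235,.004)"
```

```text
t 23.6 pos [ 0.5254 -0.1228  0.2411] F [-0.8 -0.1 -0.3] op 0.701 dist 0.14817219348221555
row [0.0491, 0.7386, 0.0298, -0.0005, -0.0004, 0.0008]
```

Request:
{"op": "carry_out", "data": {"targets": [[0.02,0.3,0,0,0,0.001],[0.04,0.6,0.03,0,0,0.001],[0.049,0.742,0.03,0,0,0.001],[0.049,0.745,0.03,0,0,0.001],[0.049,0.745,0.03,0,0,0.001],[0.049,0.745,0.03,0,0,0.001]]}}

```text
time_s: 24.35
position: [0.536, -0.2695, 0.2351]
tcp_rot: [[1.0, 0.006, 0.0], [0.006, -1.0, 0.002], [0.0, -0.002, -1.0]]
force: [0.2, -0.2, 0.2]
opening: 0.702
```

```bash
python3 -c "
from h import *
goal(.536,-.2705,.14,.004)
cv2.imwrite('pics/w10.png',bot.capture('wrist'))"
```

```text
t 24.35 pos [ 0.536  -0.2695  0.2351] F [ 0.2 -0.2  0.2] op 0.702 dist 0.09511284633396433
row [0.0002, 0.0056, 0.4755, -0.0011, -0.0001, 0.0012]
```

View pics/w10.png

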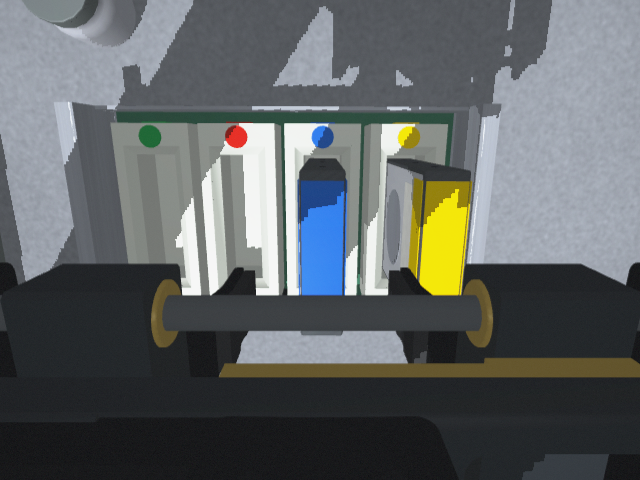

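Blue (cols 300–347) is centred between the fingers.

Request:
{"op": "carry_out", "data": {"targets": [[0,0.005,0.1,-0.001,0,0],[0,0.006,0.25,-0.001,0,0],[0,0.006,0.4,-0.001,0,0],[0,0.006,0.476,-0.001,0,0],[0,0.006,0.476,-0.001,0,0],[0,0.006,0.476,-0.001,0,0],[0,0.006,0.476,-0.001,0,0]]}}

```text
time_s: 25.28
position: [0.5368, -0.2714, 0.1412]
tcp_rot: [[1.0, 0.006, 0.002], [0.006, -1.0, -0.002], [0.002, 0.002, -1.0]]
force: [-0.6, -0.5, -0.6]
opening: 0.702
```

Request:
{"op": "carry_out", "data": {"targets": [[0,0,0,0,0,0],[0,0,0,0,0,0],[0,0,0,0,0,0],[0,0,0,0,0,0],[0,0,0,0,0,0]], "jaw": -1}}

```text
time_s: 25.9
position: [0.5366, -0.2711, 0.1411]
tcp_rot: [[1.0, 0.006, 0.002], [0.006, -1.0, -0.001], [0.002, 0.001, -1.0]]
force: [0.6, 0.2, -0.5]
opening: 0.299
```

```bash
python3 -c "
from h import *
s=bot.read_state();print(s['position'],wproj(s,pose([.536,-.2705,0.0],[[.051,.013,.167],[.051,-.013,.167],[.051,.013,.1]])).round(1).tolist())
im=bot.capture('wrist')
cv2.imwrite('pics/w11.png',cv2.resize(im[110:260,250:400],None,fx=4,fy=4,interpolation=cv2.INTER_CUBIC))"
```

```text
[ 0.53664569 -0.27112225  0.14109826] [[279.0, 195.6], [362.6, 196.1], [294.0, 176.2]]
```

View pics/w11.png

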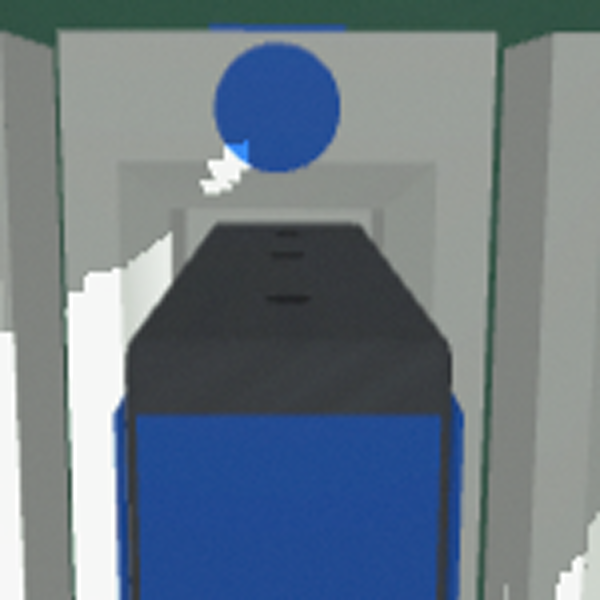

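Request:
{"op": "carry_out", "data": {"targets": [[0,0,-0.05,0,0,0],[0,0,-0.15,0,0,0],[0,0,-0.3,0,0,0],[0,0,-0.43,0,-0.003,0],[0,0,-0.43,0,-0.003,0],[0,-0.1,-0.43,0,-0.003,0],[-0.01,-0.3,-0.43,0,-0.003,0],[-0.02,-0.5,-0.43,0,-0.003,0],[-0.03,-0.7,-0.43,0,-0.003,0.005],[-0.04,-0.9,-0.43,0,-0.003,0.01],[-0.05,-1,-0.43,0,-0.003,0.01],[-0.05,-1,-0.43,0,-0.003,0.01]]}}

```text
time_s: 27.45
position: [0.5242, -0.0694, 0.226]
tcp_rot: [[1.0, -0.007, -0.005], [-0.007, -1.0, -0.001], [-0.005, 0.001, -1.0]]
force: [0.2, 0.1, -3.8]
opening: 0.301
```

Request:
{"op": "carry_out", "data": {"targets": [[0,-0.2,0,0,0,0],[-0.02,-0.4,0,0,0,0],[-0.03,-0.6,0,0,0,0],[-0.05,-0.8,0,0,0,0.003],[-0.06,-0.95,0,0,0,0.006],[-0.07,-1,0,0,0,0.01],[-0.07,-1,0,0,0,0.01]]}}

```text
time_s: 28.32
position: [0.5118, 0.1301, 0.2257]
tcp_rot: [[1.0, -0.022, -0.005], [-0.022, -1.0, -0.001], [-0.005, 0.002, -1.0]]
force: [-0.4, -0.3, -3.7]
opening: 0.294
```

```bash
python3 -c "
from h import *
goal(.5069,.1861,.225,-.022)"
```

```text
t 28.325 pos [0.5118 0.1301 0.2257] F [-0.4 -0.3 -3.7] op 0.294 dist 0.056205641974524156
row [-0.031, -0.2793, 0.0031, 0.001, 0.0034, -0.0002]
```

Request:
{"op": "carry_out", "data": {"targets": [[-0.01,-0.15,0,0.001,0.0034,0],[-0.031,-0.28,0,0.001,0.0034,0],[-0.031,-0.283,0,0.001,0.0034,0],[-0.031,-0.283,0,0.001,0.0034,0],[-0.031,-0.283,0,0.001,0.0034,0],[-0.031,-0.283,0,0.001,0.0034,0]]}}

```text
time_s: 29.08
position: [0.5072, 0.186, 0.2256]
tcp_rot: [[1.0, -0.024, 0.0], [-0.024, -1.0, -0.0], [0.0, 0.0, -1.0]]
force: [0.4, -0.2, -3.1]
opening: 0.295
```

```bash
python3 -c "
from h import *
goal(.5069,.1861,.15,-.022)
s=bot.read_state();print(wproj(s,pose([.5072,.2211,-.0222],[[.064,-.01,.065],[.064,-.06,.065]])).round(1).tolist())
im=bot.capture('wrist')
cv2.imwrite('pics/w12.png',cv2.convertScaleAbs(cv2.resize(im[110:260,240:460],None,fx=3.6,fy=3.6,interpolation=cv2.INTER_CUBIC),alpha=2))"
```

```text
t 29.075 pos [0.5072 0.186  0.2256] F [ 0.4 -0.2 -3.1] op 0.295 dist 0.07562999853046981
row [-0.0013, -0.0005, 0.3781, 0.0002, -0.0001, -0.001]
[[289.4, 145.6], [353.3, 145.4]]
```

View pics/w12.png

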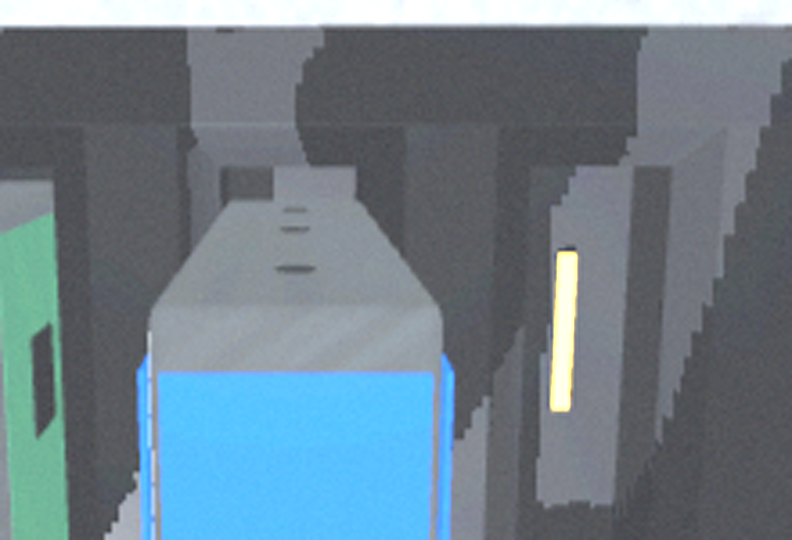

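Request:
{"op": "carry_out", "data": {"targets": [[-0.001,0,0.06,0,0,-0.001],[-0.001,0.001,0.12,0,0,-0.001],[-0.001,0.001,0.18,0,0,-0.001],[-0.001,0.001,0.24,0,0,-0.001],[-0.001,0.001,0.3,0,0,-0.001],[-0.001,0.001,0.35,0,0,-0.001],[-0.001,0.001,0.38,0,0,-0.001],[-0.001,0.001,0.39,0,0,-0.001],[-0.001,0.001,0.4,0,0,-0.001],[-0.001,0.001,0.41,0,0,-0.001],[-0.001,0.001,0.42,0,0,-0.001],[-0.001,0.001,0.425,0,0,-0.001],[-0.001,0.001,0.425,0,0,-0.001]]}}

```text
time_s: 30.75
position: [0.5069, 0.186, 0.1411]
tcp_rot: [[1.0, -0.022, 0.0], [-0.022, -1.0, -0.0], [0.0, 0.0, -1.0]]
force: [-1.5, -0.6, 0.5]
opening: 0.296
```

On the floor (weight gone from the wrist). Release.

Request:
{"op": "carry_out", "data": {"targets": [[0,0,0,0,0,0],[0,0,0,0,0,0],[0,0,0,0,0,0],[0,0,0,0,0,0]], "jaw": 0.4}}

```text
time_s: 31.25
position: [0.507, 0.186, 0.1411]
tcp_rot: [[1.0, -0.022, 0.001], [-0.022, -1.0, -0.0], [0.001, 0.0, -1.0]]
force: [-0.6, -0.1, 0.2]
opening: 0.653
```

Request:
{"op": "carry_out", "data": {"targets": [[0,0,-0.1,0,0,0],[0,0,-0.3,0,0,0],[0,0,-0.45,0,0,0],[0.01,0.2,-0.5,0,0,0],[0.02,0.4,-0.5,0,0,-0.005],[0.04,0.7,-0.5,0,0,-0.01],[0.05,1,-0.5,0,0,-0.01],[0.05,1,-0.5,0,0,-0.01],[0.05,1,-0.5,0,0,-0.01]]}}

```text
time_s: 32.38
position: [0.5123, -0.014, 0.241]
tcp_rot: [[1.0, -0.007, -0.0], [-0.007, -1.0, 0.001], [-0.0, -0.001, -1.0]]
force: [0.0, 0.5, -0.1]
opening: 0.702
```

Request:
{"op": "carry_out", "data": {"targets": [[0.02,0.3,0,0,0,0],[0.04,0.6,0,0,0,0],[0.06,0.8,0,0,0,-0.007],[0.07,0.9,0,0,0,-0.007],[0.07,0.9,0,0,0,-0.007]]}}

```text
time_s: 33.0
position: [0.5253, -0.1934, 0.2407]
tcp_rot: [[1.0, 0.004, -0.0], [0.004, -1.0, 0.001], [-0.0, -0.001, -1.0]]
force: [0.5, 1.4, 0.4]
opening: 0.7
```

```bash
python3 -c "
from h import *
goal(.536,-.3405,.235,.005)"
```

```text
t 33.0 pos [ 0.5253 -0.1934  0.2407] F [0.5 1.4 0.4] op 0.7 dist 0.14755013631133876
row [0.0508, 0.7355, 0.0272, -0.0009, 0.0002, -0.0008]
```

Request:
{"op": "carry_out", "data": {"targets": [[0.02,0.3,0,0,0,-0.001],[0.04,0.6,0.027,0,0,-0.001],[0.051,0.737,0.027,0,0,-0.001],[0.051,0.74,0.027,0,0,-0.001],[0.051,0.74,0.027,0,0,-0.001],[0.051,0.74,0.027,0,0,-0.001]]}}

```text
time_s: 33.75
position: [0.5362, -0.3389, 0.2352]
tcp_rot: [[1.0, 0.008, -0.001], [0.008, -1.0, 0.003], [-0.001, -0.003, -1.0]]
force: [0.2, -0.1, 0.4]
opening: 0.702
```

```bash
python3 -c "
from h import *
goal(.536,-.3405,.14,.005)
cv2.imwrite('pics/w13.png',bot.capture('wrist'))
cv2.imwrite('pics/sd13.png',bot.capture('side'))"
```

```text
t 33.75 pos [ 0.5362 -0.3389  0.2352] F [ 0.2 -0.1  0.4] op 0.702 dist 0.09520165732512434
row [-0.0004, 0.0092, 0.4759, -0.0016, 0.0005, 0.0016]
```

View pics/w13.png

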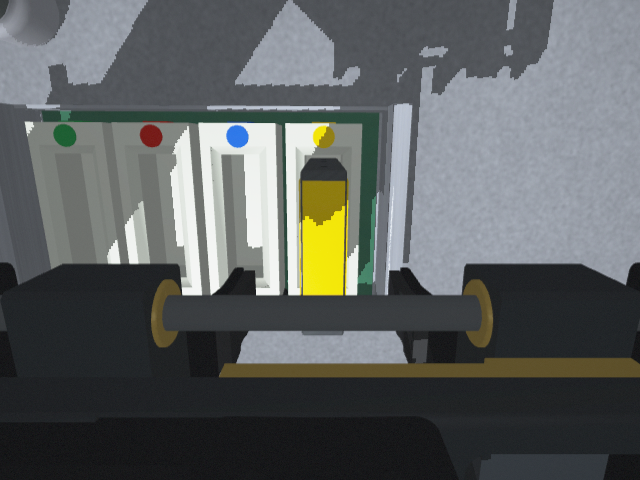

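View pics/sd13.png

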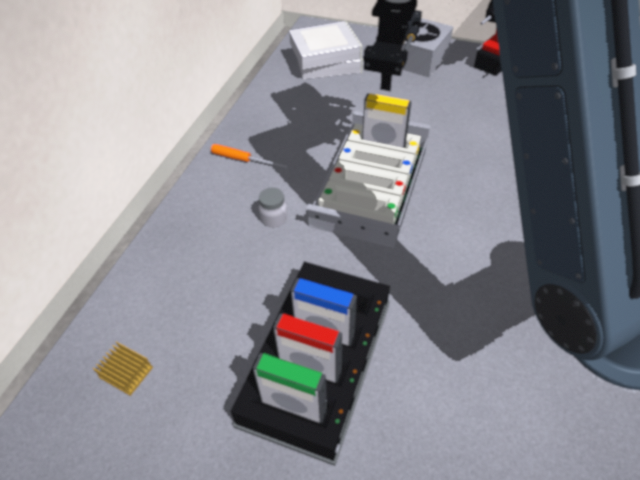

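Three disks seated evenly; yellow (cols 301–347) is centred between the fingers.

Request:
{"op": "carry_out", "data": {"targets": [[0,0.008,0.1,-0.0016,0,0.001],[0,0.009,0.25,-0.0016,0,0.001],[0,0.009,0.4,-0.0016,0,0.001],[0,0.009,0.476,-0.0016,0,0.001],[0,0.009,0.476,-0.0016,0,0.001],[0,0.009,0.476,-0.0016,0,0.001],[0,0.009,0.476,-0.0016,0,0.001]]}}

```text
time_s: 34.72
position: [0.5369, -0.3419, 0.1415]
tcp_rot: [[1.0, 0.006, 0.002], [0.006, -1.0, -0.002], [0.002, 0.002, -1.0]]
force: [-0.4, 0.8, -0.7]
opening: 0.7
```

Request:
{"op": "carry_out", "data": {"targets": [[0,0,0,0,0,0],[0,0,0,0,0,0],[0,0,0,0,0,0],[0,0,0,0,0,0],[0,0,0,0,0,0]], "jaw": -1}}

```text
time_s: 35.35
position: [0.5368, -0.3416, 0.1413]
tcp_rot: [[1.0, 0.005, 0.001], [0.005, -1.0, -0.002], [0.001, 0.002, -1.0]]
force: [0.9, 0.7, 0.3]
opening: 0.296
```

```bash
python3 -c "
from h import *
s=bot.read_state();print(s['position'],wproj(s,pose([.536,-.3405,0.0],[[.051,.013,.167],[.051,-.013,.167],[.051,.013,.1]])).round(1).tolist())
im=bot.capture('wrist')
cv2.imwrite('pics/w14.png',cv2.resize(im[110:260,250:400],None,fx=4,fy=4,interpolation=cv2.INTER_CUBIC))"
```

```text
[ 0.53681538 -0.3415901   0.14133402] [[277.6, 196.1], [361.0, 196.5], [293.0, 176.5]]
```

View pics/w14.png

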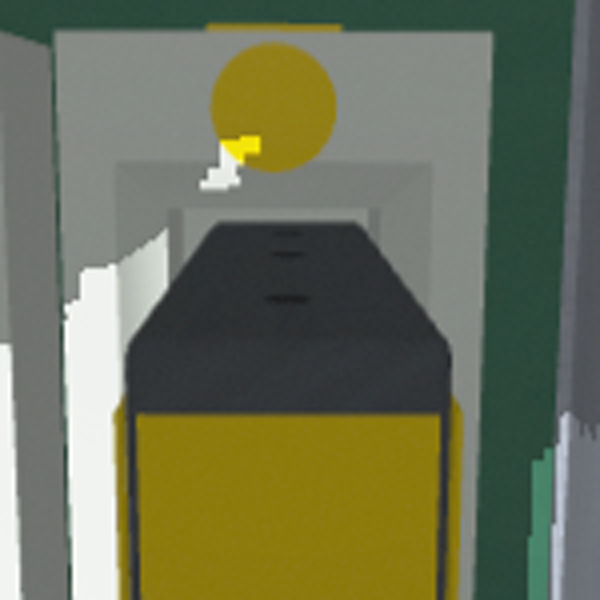

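Request:
{"op": "carry_out", "data": {"targets": [[0,0,-0.05,0,0,0],[0,0,-0.15,0,0,0],[0,0,-0.3,0,0,0],[0,0,-0.43,0,-0.003,0],[0,0,-0.43,0,-0.003,0],[0,-0.1,-0.43,0,-0.003,0],[-0.01,-0.3,-0.43,0,-0.003,0],[-0.02,-0.5,-0.43,0,-0.003,0],[-0.03,-0.7,-0.43,0,-0.003,0.005],[-0.04,-0.9,-0.43,0,-0.003,0.01],[-0.05,-1,-0.43,0,-0.003,0.01],[-0.05,-1,-0.43,0,-0.003,0.01]]}}

```text
time_s: 36.9
position: [0.5246, -0.1396, 0.2261]
tcp_rot: [[1.0, -0.008, -0.006], [-0.008, -1.0, -0.001], [-0.006, 0.001, -1.0]]
force: [-0.2, -0.1, -4.8]
opening: 0.293
```

Grip good, same offset (−0.5 mm in x). Continue to slot at (0.5049, 0.1161).

Request:
{"op": "carry_out", "data": {"targets": [[0,-0.2,0,0,0,0],[-0.02,-0.4,0,0,0,0],[-0.04,-0.6,0,0,0,0],[-0.06,-0.8,0,0,0,0.003],[-0.07,-0.95,0,0,0.003,0.006],[-0.08,-1,0,0,0.003,0.01],[-0.08,-1,0,0,0.003,0.01]]}}

```text
time_s: 37.78
position: [0.5105, 0.0598, 0.2259]
tcp_rot: [[1.0, -0.023, -0.001], [-0.023, -1.0, -0.002], [-0.001, 0.002, -1.0]]
force: [-0.1, -0.5, -6.1]
opening: 0.297
```

```bash
python3 -c "
from h import *
goal(.5054,.1161,.225,-.022)"
```

```text
t 37.775 pos [0.5105 0.0598 0.2259] F [-0.1 -0.5 -6.1] op 0.297 dist 0.05651937833943682
row [-0.0318, -0.2808, 0.0041, 0.0012, 0.0006, -0.0005]
```

Request:
{"op": "carry_out", "data": {"targets": [[-0.01,-0.15,0,0.001,0.0006,0],[-0.032,-0.28,0,0.001,0.0006,0],[-0.033,-0.283,0,0.001,0.0006,0],[-0.033,-0.283,0,0.001,0.0006,0],[-0.033,-0.283,0,0.001,0.0006,0],[-0.033,-0.283,0,0.001,0.0006,0]]}}

```text
time_s: 38.52
position: [0.5054, 0.1157, 0.2258]
tcp_rot: [[1.0, -0.024, 0.0], [-0.024, -1.0, -0.001], [0.0, 0.001, -1.0]]
force: [-0.1, 0.9, -4.6]
opening: 0.298
```

```bash
python3 -c "
from h import *
goal(.5054,.1161,.15,-.022)
s=bot.read_state();print(wproj(s,pose([.5072,.2211,-.0222],[[.064,-.08,.065],[.064,-.13,.065]])).round(1).tolist())
im=bot.capture('wrist')
cv2.imwrite('pics/w15.png',cv2.convertScaleAbs(cv2.resize(im[110:260,240:460],None,fx=3.6,fy=3.6,interpolation=cv2.INTER_CUBIC),alpha=2))"
```

```text
t 38.525 pos [0.5054 0.1157 0.2258] F [-0.1  0.9 -4.6] op 0.298 dist 0.07583326542820795
row [-0.0003, -0.0023, 0.3792, 0.0003, -0.0001, -0.0012]
[[288.9, 145.4], [352.8, 145.2]]
```

View pics/w15.png

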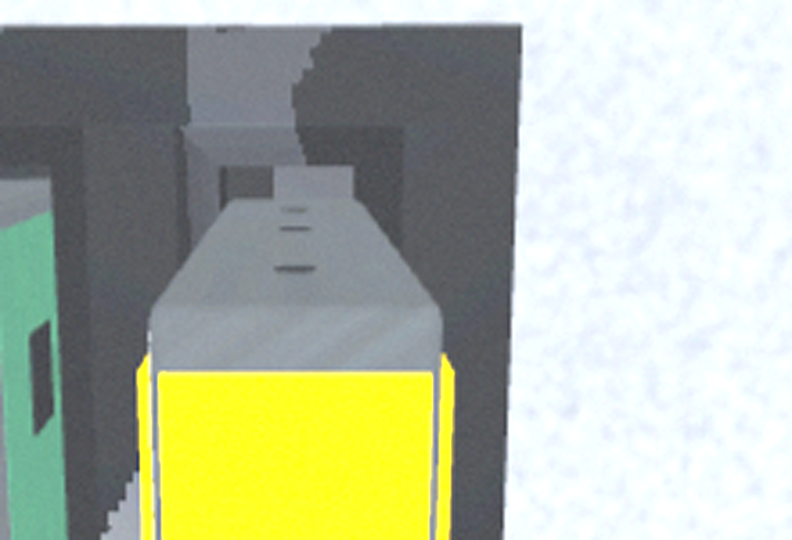

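Observed mouth (cols ≈ 290–352) matches prediction. Lower.

Request:
{"op": "carry_out", "data": {"targets": [[0,-0.002,0.06,0,0,-0.001],[0,-0.001,0.12,0,0,-0.001],[0,-0.001,0.18,0,0,-0.001],[0,-0.001,0.24,0,0,-0.001],[0,-0.001,0.3,0,0,-0.001],[0,-0.001,0.35,0,0,-0.001],[0,-0.001,0.38,0,0,-0.001],[0,-0.001,0.39,0,0,-0.001],[0,-0.001,0.4,0,0,-0.001],[0,-0.001,0.41,0,0,-0.001],[0,-0.001,0.42,0,0,-0.001],[0,-0.001,0.426,0,0,-0.001],[0,-0.001,0.426,0,0,-0.001]]}}

```text
time_s: 40.2
position: [0.5054, 0.1161, 0.1413]
tcp_rot: [[1.0, -0.022, 0.001], [-0.022, -1.0, -0.001], [0.001, 0.001, -1.0]]
force: [-2.3, -0.8, 2.7]
opening: 0.296
```

Request:
{"op": "carry_out", "data": {"targets": [[0,0,0,0,0,0],[0,0,0,0,0,0],[0,0,0,0,0,0],[0,0,0,0,0,0]], "jaw": 0.4}}

```text
time_s: 40.7
position: [0.5055, 0.116, 0.1413]
tcp_rot: [[1.0, -0.022, 0.001], [-0.022, -1.0, -0.001], [0.001, 0.001, -1.0]]
force: [0.0, 0.1, -0.3]
opening: 0.652
```

Request:
{"op": "carry_out", "data": {"targets": [[0,0,-0.1,0,0,0],[0,0,-0.3,0,0,0],[0,0,-0.5,0,0,0],[-0.1,0,-0.75,0,0,0],[-0.3,0,-1,0,0,0],[-0.4,-0.2,-1,0,0,0],[-0.45,-0.4,-1,0,0,0],[-0.45,-0.4,-1,0,0,0],[-0.45,-0.4,-1,0,0,0],[-0.45,-0.4,-1,0,0,0]]}}

```text
time_s: 41.95
position: [0.4175, 0.1973, 0.3409]
tcp_rot: [[1.0, -0.023, 0.0], [-0.023, -1.0, -0.001], [0.0, 0.001, -1.0]]
force: [-0.2, 0.4, 0.4]
opening: 0.702
```

```bash
python3 -c "
from h import *
import pickle
s=bot.read_state();im=bot.capture('wrist');pickle.dump(s,open('s3.pkl','wb'));print(s['position'],s['time_s'])
cv2.imwrite('pics/w16.png',cv2.convertScaleAbs(im,alpha=1.3))
cv2.imwrite('pics/sd16.png',bot.capture('side'))"
```

```text
[0.41754357 0.19726046 0.34092361] 41.95
```

View pics/w16.png

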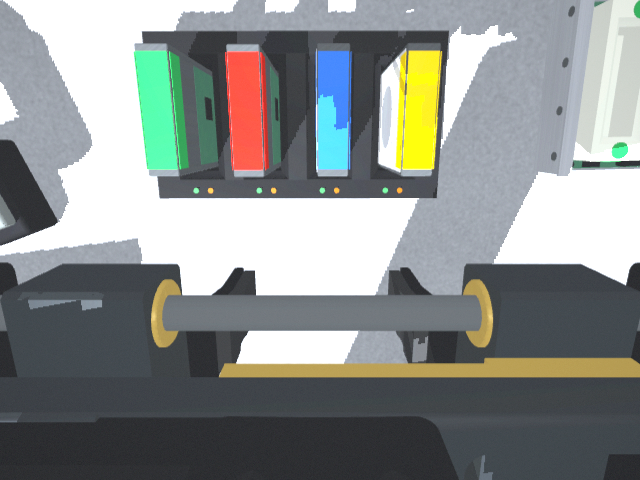

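View pics/sd16.png

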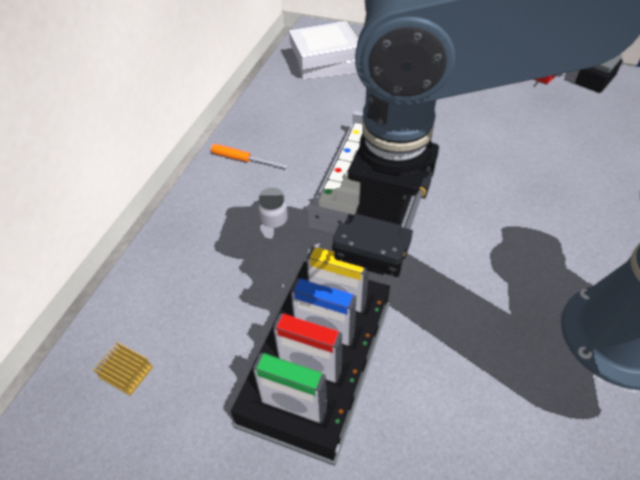

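```bash
python3 -c "
from h import *
import pickle
s=pickle.load(open('s3.pkl','rb'))
for y in(.105,.035,-.035,-.105):print(wproj(s,pose([.5072,.2211,-.0222],[[a,y+b,.167] for a,b in((.051,.013),(.051,-.013),(-.051,-.013),(-.051,.013))])).round(0).tolist())
print(bot.read_state()['force'],bot.hand_in())"
```

```text
[[134.0, 43.0], [167.0, 43.0], [180.0, 177.0], [149.0, 177.0]]
[[225.0, 42.0], [259.0, 42.0], [264.0, 176.0], [233.0, 177.0]]
[[316.0, 42.0], [350.0, 42.0], [348.0, 176.0], [317.0, 176.0]]
[[407.0, 42.0], [441.0, 42.0], [432.0, 176.0], [401.0, 176.0]]
the job is handed in; nothing more can be done
[ 0.04335365 -0.36323043 -0.30596462] None
```

All four disks are in the black dock in the order they stood in the tray: green, red, blue, yellow from left to right. I handed the job in at about 42 s of the 122 s allowed. No verdict is reported at hand-in, so what follows comes from my own checks.

- **Placing:** Each disk was gripped centred, lifted, carried upright over the tray wall and lowered. I opened the fingers only after the wrist force showed the weight had gone onto the bay floor.
- **Position:** In the last wrist picture the disk tops lay within about 2 pixels (1–2 mm) of where correctly seated disks should appear. The last side picture showed all four upright.
- **Clear of everything:** The gripper was raised well above the dock with no outside force on it. The screw jar looked unmoved in the pictures and was never near the arm's path.
- **Disagreement:** The fixed-camera pose fits differed from the wrist-camera fits by about 3–4 mm in the tray's x and a few mm elsewhere. I used the wrist fits, and they agreed with the pictures taken just before each lowering.

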